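# Tidy the sauce lane and zero its portion counters

### The job

Some sauce bottles have tipped over in front of the lane on the serving counter: stand every tipped bottle upright in the lane, each centred on a free blue pad, with the bottles that already stand there left standing on their own pads. Once all of them stand, turn the reset knobs of both portion counters back until they are fully home at their zero stops. Do not disturb the jar, the shaker and the napkin dispenser.

Things in the scene. Friction and masses are not known exactly. Their poses are not given: they have to be found in the camera images.
- lane: the bottle lane, fixed: a flat steel tray 100 mm (x) by 620 mm (y), 8 mm high, with a lip 20 mm high along its far (+x) edge, 50 mm from the middle line. Origin: centre of its underside, on the counter top
- pad1 (a point): centre of pad 1 of the lane's five blue square pads (74 mm, flush with the tray, 120 mm apart along the lane's y, pad1 at its -y end), on the tray's upper surface, 8 mm above the counter
- pad2 (a point): centre of pad 2 of the lane's five blue square pads (74 mm, flush with the tray, 120 mm apart along the lane's y, pad1 at its -y end), on the tray's upper surface, 8 mm above the counter
- pad3 (a point): centre of pad 3 of the lane's five blue square pads (74 mm, flush with the tray, 120 mm apart along the lane's y, pad1 at its -y end), on the tray's upper surface, 8 mm above the counter
- pad4 (a point): centre of pad 4 of the lane's five blue square pads (74 mm, flush with the tray, 120 mm apart along the lane's y, pad1 at its -y end), on the tray's upper surface, 8 mm above the counter
- pad5 (a point): centre of pad 5 of the lane's five blue square pads (74 mm, flush with the tray, 120 mm apart along the lane's y, pad1 at its -y end), on the tray's upper surface, 8 mm above the counter
- stood1: square red squeeze bottle, 150 mm tall, 0.3 kg, half full (centre of mass 35 mm above its base): body 64 x 64 mm, 110 mm tall; shoulder 44 mm across, 10 mm high; round white cap 30 mm across, 30 mm high. Origin: on its axis, 50 mm above its base; z axis from base to cap. If present (one or two of stood1-5 are) it stands on pad 1 from the start and stays there
- stood2: square yellow squeeze bottle, 150 mm tall, 0.3 kg, half full (centre of mass 35 mm above its base): body 64 x 64 mm, 110 mm tall; shoulder 44 mm across, 10 mm high; round white cap 30 mm across, 30 mm high. Origin: on its axis, 50 mm above its base; z axis from base to cap. If present (one or two of stood1-5 are) it stands on pad 2 from the start and stays there
- stood3: square green squeeze bottle, 150 mm tall, 0.3 kg, half full (centre of mass 35 mm above its base): body 64 x 64 mm, 110 mm tall; shoulder 44 mm across, 10 mm high; round white cap 30 mm across, 30 mm high. Origin: on its axis, 50 mm above its base; z axis from base to cap. If present (one or two of stood1-5 are) it stands on pad 3 from the start and stays there
- stood4: square orange squeeze bottle, 150 mm tall, 0.3 kg, half full (centre of mass 35 mm above its base): body 64 x 64 mm, 110 mm tall; shoulder 44 mm across, 10 mm high; round white cap 30 mm across, 30 mm high. Origin: on its axis, 50 mm above its base; z axis from base to cap. If present (one or two of stood1-5 are) it stands on pad 4 from the start and stays there
- stood5: square red squeeze bottle, 150 mm tall, 0.3 kg, half full (centre of mass 35 mm above its base): body 64 x 64 mm, 110 mm tall; shoulder 44 mm across, 10 mm high; round white cap 30 mm across, 30 mm high. Origin: on its axis, 50 mm above its base; z axis from base to cap. If present (one or two of stood1-5 are) it stands on pad 5 from the start and stays there
- tipped1: square red squeeze bottle, 150 mm tall, 0.3 kg, half full (centre of mass 35 mm above its base): body 64 x 64 mm, 110 mm tall; shoulder 44 mm across, 10 mm high; round white cap 30 mm across, 30 mm high. Origin: on its axis, 50 mm above its base; z axis from base to cap. It lies on a flat side between robot and lane, roughly along the lane. Two or three of tipped1-3 are present
- tipped2: square yellow squeeze bottle, 150 mm tall, 0.3 kg, half full (centre of mass 35 mm above its base): body 64 x 64 mm, 110 mm tall; shoulder 44 mm across, 10 mm high; round white cap 30 mm across, 30 mm high. Origin: on its axis, 50 mm above its base; z axis from base to cap. It lies on a flat side between robot and lane, roughly along the lane. Two or three of tipped1-3 are present
- tipped3: square green squeeze bottle, 150 mm tall, 0.3 kg, half full (centre of mass 35 mm above its base): body 64 x 64 mm, 110 mm tall; shoulder 44 mm across, 10 mm high; round white cap 30 mm across, 30 mm high. Origin: on its axis, 50 mm above its base; z axis from base to cap. It lies on a flat side between robot and lane, roughly along the lane. Two or three of tipped1-3 are present
- counter_left: fixed portion counter with a red reset knob: grey housing 120 x 120 x 45 mm with a white dial face on top (47 mm above the counter top). Origin: centre of its underside, below the knob's axis. The zero mark and the small steel zero stop pin are at the dial's edge on its own -x side
- grip_left (a point): on the red knob's axis at the middle of its grip, 75 mm above the counter top. The knob: a black disc 56 mm across (top 55 mm above the counter top) with an upright red bar 60 mm long, 16 mm thick, 30 mm tall (top at 85 mm). The frame turns with the knob: x along the bar, the red pointer and white line at its -x end
- knob_left (a joint): angle of the red knob in rad: 0 with the pointer at the zero stop (pointing along the housing's -x), growing clockwise seen from above, up to 5.0; it is reset by turning it anticlockwise seen from above by as much as it reads. It stays where it is left (friction about 0.05 N m)
- counter_right: fixed portion counter with a yellow reset knob: grey housing 120 x 120 x 45 mm with a white dial face on top (47 mm above the counter top). Origin: centre of its underside, below the knob's axis. The zero mark and the small steel zero stop pin are at the dial's edge on its own -x side
- grip_right (a point): on the yellow knob's axis at the middle of its grip, 75 mm above the counter top. The knob: a black disc 56 mm across (top 55 mm above the counter top) with an upright yellow bar 60 mm long, 16 mm thick, 30 mm tall (top at 85 mm). The frame turns with the knob: x along the bar, the red pointer and white line at its -x end
- knob_right (a joint): angle of the yellow knob in rad: 0 with the pointer at the zero stop (pointing along the housing's -x), growing clockwise seen from above, up to 5.0; it is reset by turning it anticlockwise seen from above by as much as it reads. It stays where it is left (friction about 0.05 N m)
- jar: bystander: brown chilli jar with black cap, 72 mm across, 90 mm high. Origin: centre of its underside
- shaker: bystander: glass shaker jar with steel cap, 68 mm across, 100 mm high. Origin: centre of its underside
- napkins: bystander: steel napkin dispenser 100 x 120 mm, 95 mm high. Origin: centre of its underside

How it is judged:
On the way, in this order (a step that is already met when the one before it is completed fails the run):
1. every tipped bottle stands upright on a pad, let go (angle between each of tipped1, tipped2, tipped3's own z axis and vertical below 0.1 rad and height (world z) of each of tipped1, tipped2, tipped3 below 0.065 m and (horizontal distance between tipped1 and pad1 below 0.025 m or horizontal distance between tipped1 and pad2 below 0.025 m or horizontal distance between tipped1 and pad3 below 0.025 m or horizontal distance between tipped1 and pad4 below 0.025 m or horizontal distance between tipped1 and pad5 below 0.025 m) and linear speed of each of tipped1, tipped2, tipped3 below 0.03 m/s and (horizontal distance between tipped2 and pad1 below 0.025 m or horizontal distance between tipped2 and pad2 below 0.025 m or horizontal distance between tipped2 and pad3 below 0.025 m or horizontal distance between tipped2 and pad4 below 0.025 m or horizontal distance between tipped2 and pad5 below 0.025 m) and (horizontal distance between tipped3 and pad1 below 0.025 m or horizontal distance between tipped3 and pad2 below 0.025 m or horizontal distance between tipped3 and pad3 below 0.025 m or horizontal distance between tipped3 and pad4 below 0.025 m or horizontal distance between tipped3 and pad5 below 0.025 m) and contact force between the fingers and tipped1 below 0.3 N and contact force between the fingers and tipped2 below 0.3 N and contact force between the fingers and tipped3 below 0.3 N), for 0.3 s.
2. both counters are turned back to zero (value of joint each of knob_left, knob_right below 0.06 rad), for 0.2 s.
At the end, for the whole second after the job is handed in: every bottle that was tipped rests upright (0.1 rad) on the lane within 25 mm of a pad's centre, both knobs read under 0.06 rad, the bottles that stood are upright within 30 mm of their own pads' centres, and jar, shaker and napkins are upright and moved under 50 mm (all of step 2 and angle between each of tipped1, tipped2, tipped3, stood1, stood2, stood3, stood4, stood5, jar, shaker, napkins's own z axis and vertical below 0.1 rad and height (world z) of each of tipped1, tipped2, tipped3 below 0.065 m and (horizontal distance between tipped1 and pad1 below 0.025 m or horizontal distance between tipped1 and pad2 below 0.025 m or horizontal distance between tipped1 and pad3 below 0.025 m or horizontal distance between tipped1 and pad4 below 0.025 m or horizontal distance between tipped1 and pad5 below 0.025 m) and linear speed of each of tipped1, tipped2, tipped3 below 0.03 m/s and (horizontal distance between tipped2 and pad1 below 0.025 m or horizontal distance between tipped2 and pad2 below 0.025 m or horizontal distance between tipped2 and pad3 below 0.025 m or horizontal distance between tipped2 and pad4 below 0.025 m or horizontal distance between tipped2 and pad5 below 0.025 m) and (horizontal distance between tipped3 and pad1 below 0.025 m or horizontal distance between tipped3 and pad2 below 0.025 m or horizontal distance between tipped3 and pad3 below 0.025 m or horizontal distance between tipped3 and pad4 below 0.025 m or horizontal distance between tipped3 and pad5 below 0.025 m) and horizontal distance between stood1 and pad1 below 0.03 m and horizontal distance between stood2 and pad2 below 0.03 m and horizontal distance between stood3 and pad3 below 0.03 m and horizontal distance between stood4 and pad4 below 0.03 m and horizontal distance between stood5 and pad5 below 0.03 m and distance of each of jar, shaker, napkins from where it was at the start of the episode below 0.05 m); the robot touches nothing.
It fails at once if jar, shaker or napkins are knocked over or pushed away (over 80 mm) (angle between any of jar, shaker, napkins's own z axis and vertical above 0.5 rad or distance of any of jar, shaker, napkins from where it was at the start of the episode above 0.08 m).
Of stood1, stood2, stood3, stood4, stood5 only 1 to 2 are there at a start; the rules pass over those that are not, and their reading is None.
Of tipped1, tipped2, tipped3 only 2 to 3 are there at a start; the rules pass over those that are not, and their reading is None.
At some moment in a run one of tipped1, tipped2, tipped3 may be knocked a few centimetres aside while the robot is not near it.
It also fails if it takes over 210 s, if anything falls off the work surface, if the arm or the gripper's body presses on something with over 40 N, if the wrist force passes 120 N, or if a joint passes its speed limit or range.

### The arm

A 6-joint arm with a two-finger parallel gripper is mounted at the origin on the work surface. World frame = base frame: x ahead of the robot, y to its left, z up, the work surface at z = 0. Lengths are in m, angles in rad, forces in N, time in s.
With the tool pointing down it reaches from about 0.35 to 0.775 m from the base axis. Payload 7.3 kg.
Tool frame: the origin (TCP) lies on the front face of the gripper's body, between the roots of the fingers; the fingertips stand ahead of it and the grasp point (between the pads) lies 47 mm ahead of it (finger_overhang is the z of the fingertips in the tool frame, in m); z points along the fingers, y is the line along which they close (so a half turn about z gives the same grasp; the last joint's range is limited). The gripper opens to 92 mm and grips with 3 to 60 N. Pads are 19 mm wide; open, the fingers measure 130 mm over their backs; the gripper's body (75 mm by 190 mm) begins 47 mm behind the grasp point.
Start: joints at [0.971, 0.342, 1.524, -0, 1.275, -0.146], TCP at [0.23, 0.472, 0.292] pointing down, gripper open.
Joint ranges: [-2.53, 2.53], [-0.77, 2.02], [0.04, 2.7], [-1, 4.14], [0.28, 2.66], [-3.11, 3.11]. Speed limits (rad/s): [2.57, 2.57, 3.14, 3.14, 3.14, 3.14].

### API

Orientations are given as [roll, pitch, yaw] about the fixed x, y, z axes, in that order (R = Rz(yaw) Ry(pitch) Rx(roll)).
In Python, from cell import * gives the robot as it stands. The module is installed in compiled form; this text tells all that it offers.
- The arm moves only by the tool arm_command, never from a script. Its argument "series" is a list of rows, each an object of numbers: "x", "y", "z": the shift along the tool's x, y, z in mm; "rx", "ry", "rz": the turn, a rotation vector about the tool's x, y, z in degrees. A call has 1 to 20 rows; each row is the pose to reach, as a shift and turn from the pose commanded when the call began, along the tool's axes at that moment; what a row does not reach only later rows make up. A row lasts 1/10 s, in which the tool goes at most 50 mm and 8.59 degrees, less where a joint would pass 70% of its speed; a pose out of reach is approached as far as the arm can. A call with a gripper value outside its range is refused whole. "hand" is the finger opening in mm, from 0 to 91.8, set as the call begins (left out, the last holds). The fingers move at their own pace and stop on an object; "squeeze" is the grip in N (left out, the last holds). Time passes only in rows, so rows that repeat a pose let the fingers close. It gives the time, the measured TCP pose, the force, the opening and the grip force at its end, in the units of the state.
- observe(): the state, without advancing time (a new reading comes with each control period).
- read_camera(name): name is "side" or "top" or "wrist"; returns a dict with "pixels" (400x640x3 uint8, blue, green, red), "K" (3x3 intrinsics, pixels), "rvec" (rotation vector, rad) and "tvec" (3), from world to camera coordinates, as OpenCV has them. Camera axes: x right, y down, z forward; pixel columns grow to the right and rows downward; lengths in m; the calibration is good to about 2 mm. The wrist camera is an equidistant fisheye: a pixel r from the principal point sees the ray r / f radians off the axis. A picture is of the moment at which its call begins. There is no depth.
- hand_in(): hands the job in; it is judged then, once.
Trained networks look in a picture, given as the dict that the camera call returned (one of the last four; its "shot" number tells which), for a name from the list of things; names that differ only in an ending like _2 or _b are one class to them, and where a whole thing is asked for, a point or a joint stands for the part that bears it (a point fixed in the world has none). Each returns a list of dicts, best first, with "confidence" (0 to 1); they miss things now and then, are a little off and sometimes report something else, mostly with a low value. They report only what shows in the picture. A call takes as long as a camera call.
- boxes_of(picture, query): "point" ([x, y, z] in m, in world coordinates, good to about 4 mm: the middle of the surface that is visible of it).
- trace(picture, query): "pixels" (400x640 bool, what is visible of it).
- mark_of(picture, query): "point" ([x, y, z] in m, in world coordinates, good to about 4 mm: a listed point, or the origin of a listed thing).
The state is a dict: "time": time; "qpos": joint angles; "qvel": joint speeds; "joint_efforts": joint torques, N m; "tool_pos": TCP position; "tool_rot": TCP orientation; "contact_force": force on the tool from outside, world axes, zero at the start; "torque": the same for the moment, N m; "opening": finger opening in m; "grip_force": force on a finger pad.
Only numpy, scipy, OpenCV 4.12 (cv2) and the standard library are available. Lean on these libraries where they do the work, as an engineer would, in place of code of your own. Each camera call takes 0.05 s, during which the arm holds its last target. There are 200 camera calls.

## Working session

There is one attempt and no reset: what is moved stays moved. The work goes in short steps, Python scripts to look and compute and a tool call to move; the robot and the scene stay as the last step left them, time stands still between calls to the robot, and variables do not carry over. Pictures are saved under pics/ and viewed, at most 14 in all, crops included, and the job is handed in when it is done.

Besides the shell and the picture viewer there is one more tool, called by a JSON object that holds its "method" and its "body", one argument or row to a line. arm_command: Moves the arm, as the interface text tells. Its arguments: {"type":"object","properties":{"series":{"type":"array"},"hand":{"type":"number"},"squeeze":{"type":"number"}},"required":["series"]}

```bash
mkdir -p pics; cat > h.py <<'E'
from cell import *
import numpy as np, cv2
from scipy.spatial.transform import Rotation as Ro
def R(): return Ro.from_euler('xyz',observe()['tool_rot']).as_matrix()
E
python3 - <<'E'
from h import *
s=observe();print(s)
for c in ['top','side']:
    p=read_camera(c);cv2.imwrite(f'pics/{c}0.png',p['pixels'])
    print(c,p['K'].tolist(),p['rvec'],p['tvec'])
    for n in ['lane','pad1','pad5','pad3','stood1','stood2','stood3','stood4','stood5','tipped1','tipped2','tipped3','counter_left','grip_left','counter_right','grip_right','jar','shaker','napkins']:
        print(n,[(np.round(d['point'],3).tolist(),round(d['confidence'],2)) for d in mark_of(p,n)[:3]])
E
```

```text
{'time': 0.0, 'qpos': array([ 9.71027312e-01,  3.42686640e-01,  1.52501116e+00, -2.68137725e-05,
        1.27539507e+00, -1.45991855e-01]), 'qvel': array([ 9.55498039e-04, -1.20660724e-03,  1.46822665e-03,  6.52751321e-06,
       -1.43368745e-03, -1.11797509e-03]), 'joint_efforts': array([ 6.20807623e-04, -4.31233978e+01, -2.44224447e+01,  7.19093322e-02,
        5.58792707e-02, -1.26956065e-04]), 'tool_pos': array([0.22994745, 0.47162099, 0.29156566]), 'tool_rot': array([-3.14010467e+00, -1.92874167e-04,  2.68782318e+00]), 'contact_force': array([ 0.58443078, -0.12414035, -0.24227437]), 'torque': array([ 0.03502461, -0.00086884,  0.04815379]), 'grip_force': 0.0, 'opening': 0.09176614125971101}
top [[400.96459163692646, 0.0, 318.93644912514793], [0.0, 400.96459163692646, 204.70736310724098], [0.0, 0.0, 1.0]] [ 2.11070019 -2.11712783  0.15823183] [0.02701999 0.51325407 1.30654063]
lane [([0.648, 0.017, 0.0], 0.89)]
pad1 [([0.661, -0.103, 0.01], 0.95), ([0.665, -0.224, 0.005], 0.92), ([0.653, 0.018, 0.008], 0.74)]
pad5 [([0.661, -0.103, 0.01], 0.95), ([0.665, -0.224, 0.005], 0.92), ([0
[... 2283 characters left out ...]
.027], 0.72), ([0.648, 0.134, 0.006], 0.72)]
tipped2 [([0.434, -0.213, 0.029], 0.84), ([0.449, 0.037, 0.027], 0.72), ([0.648, 0.134, 0.006], 0.72)]
tipped3 [([0.434, -0.213, 0.029], 0.84), ([0.449, 0.037, 0.027], 0.72), ([0.648, 0.134, 0.006], 0.72)]
counter_left [([0.481, -0.399, -0.001], 0.72)]
grip_left [([0.483, -0.401, 0.074], 0.66), ([0.65, -0.1, 0.006], 0.17)]
counter_right [([0.528, 0.433, 0.001], 0.78)]
grip_right [([0.531, 0.435, 0.075], 0.62), ([0.659, -0.22, 0.009], 0.43)]
jar [([0.481, -0.403, -0.002], 0.73), ([0.637, 0.258, 0.01], 0.61), ([0.314, -0.399, -0.001], 0.6)]
shaker [([0.671, -0.417, -0.003], 0.69), ([0.65, 0.133, 0.008], 0.6)]
napkins [([0.312, -0.401, 0.002], 0.57)]
```

```bash
ls pics
```

```text
side0.png
top0.png
```

View pics/top0.png

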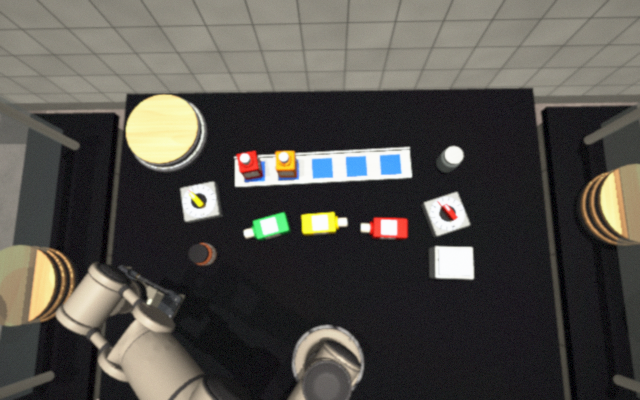

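View pics/side0.png

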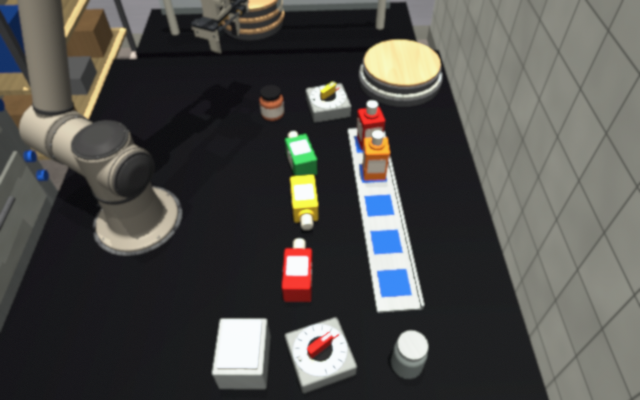

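Top view: two bottles already stand at (250,165) and (287,165), which are pads 5 and 4. Three tipped ones lie at (270,227) green with its cap to +y, (322,223) yellow with its cap to -y, and (388,228) red with its cap to +y. Side view confirms this, and pads 1–3 are free. I'll take yellow to pad 3 first.

```bash
cat >> h.py <<'E'
def ray(p,uv,z):
    Rm=cv2.Rodrigues(p['rvec'])[0];C=-Rm.T@np.ravel(p['tvec'])
    uv=np.atleast_2d(uv); d=np.c_[uv,np.ones(len(uv))]@np.linalg.inv(p['K']).T@Rm
    return (C+d*((z-C[2])/d[:,2])[:,None])[:,:2]
COL={'red':((0,),),'x':()}
def bottles(p,zt=.064):
    "lying bottles by colour (top camera): body top-face centre and axis, yaw"
    hsv=cv2.cvtColor(p['pixels'],cv2.COLOR_BGR2HSV); out={}
    for n,(lo,hi) in dict(red=(172,182),yellow=(22,34),green=(50,85)).items():
        h=hsv[...,0].astype(int); h=np.where((h<8)&(lo>90),h+180,h)
        m=((h>=lo)&(h<=hi+6)&(hsv[...,1]>120)&(hsv[...,2]>60)).astype(np.uint8)
        m=cv2.morphologyEx(m,cv2.MORPH_CLOSE,np.ones((9,9)))
        k,l,st,ce=cv2.connectedComponentsWithStats(m)
        for i in range(1,k):
            if st[i,4]<300: continue
            c=max(cv2.findContours((l==i).astype(np.uint8),0,1)[0],key=len)[:,0]
            w=ray(p,c,zt)
            r=cv2.minAreaRect((w*1000).astype(np.float32))
            out.setdefault(n,[]).append((np.round(r[0]),np.round(r[1]),round(r[2],1)))
    return out
def to(pos,yaw):
    "shift mm in tool axes and turn deg to a tool-down pose"
    s=observe();A=R();B=Ro.from_euler('xyz',[np.pi,0,yaw]).as_matrix()
    return np.round(A.T@(np.array(pos)-s['tool_pos'])*1000,1),np.round(np.degrees(Ro.from_matrix(A.T@B).as_rotvec()),1)
E
python3 - <<'E'
from h import *
p=read_camera('top')
for k,v in bottles(p).items(): print(k,v)
p=read_camera('side')
for n in ['tipped1','tipped2','tipped3']: print(n,[(np.round(d['point'],3).tolist(),round(d['confidence'],2)) for d in boxes_of(p,n)[:4]])
print(to([.45,.02,.25],np.pi/2))
E
```

```text
red [(array([652., 265.]), array([98., 71.]), 13.0), (array([ 433., -203.]), array([128.,  74.]), 87.8)]
yellow [(array([449.,  23.]), array([ 75., 126.]), 4.5)]
green [(array([441., 187.]), array([ 74., 123.]), 15.2)]
tipped1 [([0.439, -0.223, 0.06], 0.9), ([0.452, -0.005, 0.064], 0.9), ([0.442, 0.166, 0.066], 0.88)]
tipped2 [([0.439, -0.223, 0.06], 0.9), ([0.452, -0.005, 0.064], 0.9), ([0.442, 0.166, 0.066], 0.88)]
tipped3 [([0.439, -0.223, 0.06], 0.9), ([0.452, -0.005, 0.064], 0.9), ([0.442, 0.166, 0.066], 0.88)]
(array([-395.7, -309.8,   42.2]), array([ 0., -0., 64.]))
```

```bash
python3 - <<'E'
from h import *
import cell
print([ (n,getattr(cell,n)) for n in dir(cell) if not n.startswith('__') and not callable(getattr(cell,n)) and n not in('np',)][:12])
print(to([.450,.008,.20],np.radians(94.5)))
E
```

```text
[('finger_overhang', 0.0655)]
(array([-400.9, -320.6,   92.2]), array([ 0. , -0. , 59.5]))
```

{"method": "arm_command", "body": {
  "series": [
    {"x":-100,"y":-80,"z":20,"rz":20},
    {"x":-200,"y":-160,"z":46,"rz":30},
    {"x":-300,"y":-240,"z":70,"rz":45},
    {"x":-401,"y":-321,"z":92,"rz":59.5},
    {"x":-401,"y":-321,"z":92,"rz":59.5},
    {"x":-401,"y":-321,"z":92,"rz":59.5},
    {"x":-401,"y":-321,"z":92,"rz":59.5},
    {"x":-401,"y":-321,"z":92,"rz":59.5},
    {"x":-401,"y":-321,"z":92,"rz":59.5},
    {"x":-401,"y":-321,"z":92,"rz":59.5},
    {"x":-401,"y":-321,"z":92,"rz":59.5},
    {"x":-401,"y":-321,"z":92,"rz":59.5},
    {"x":-401,"y":-321,"z":92,"rz":59.5},
    {"x":-401,"y":-321,"z":92,"rz":59.5}
  ],
  "hand": 91.8
}}

```text
invalid input
```

{"method": "arm_command", "body": {
  "series": [
    {"x":-100,"y":-80,"z":20,"rz":20},
    {"x":-200,"y":-160,"z":46,"rz":30},
    {"x":-300,"y":-240,"z":70,"rz":45},
    {"x":-401,"y":-321,"z":92,"rz":59.5},
    {"x":-401,"y":-321,"z":92,"rz":59.5},
    {"x":-401,"y":-321,"z":92,"rz":59.5},
    {"x":-401,"y":-321,"z":92,"rz":59.5},
    {"x":-401,"y":-321,"z":92,"rz":59.5},
    {"x":-401,"y":-321,"z":92,"rz":59.5},
    {"x":-401,"y":-321,"z":92,"rz":59.5},
    {"x":-401,"y":-321,"z":92,"rz":59.5},
    {"x":-401,"y":-321,"z":92,"rz":59.5},
    {"x":-401,"y":-321,"z":92,"rz":59.5},
    {"x":-401,"y":-321,"z":92,"rz":59.5}
  ],
  "hand": 91,
  "squeeze": 25
}}

```text
invalid input
```

{"method": "arm_command", "body": {
  "series": [
    {"x":-100,"y":-80,"z":20,"rx":0,"ry":0,"rz":15}
  ]
}}

```text
time: 2.35
tool_pos: [0.2505, 0.4301, 0.285]
tool_rot: [3.138, -0.001, 2.541]
contact_force: [1.6, 0.2, -0.1]
opening: 0.0917
grip_force: 0.0
```

```bash
python3 - <<'E'
from h import *
print(to([.450,.008,.20],np.radians(94.5)))
E
```

```text
(array([-403.3, -235.7,   83.7]), array([ 0.2, -0.2, 51.1]))
```

{"method": "arm_command", "body": {
  "series": [
    {"x":-403,"y":-236,"z":84,"rx":0,"ry":0,"rz":51},
    {"x":-403,"y":-236,"z":84,"rx":0,"ry":0,"rz":51},
    {"x":-403,"y":-236,"z":84,"rx":0,"ry":0,"rz":51},
    {"x":-403,"y":-236,"z":84,"rx":0,"ry":0,"rz":51},
    {"x":-403,"y":-236,"z":84,"rx":0,"ry":0,"rz":51},
    {"x":-403,"y":-236,"z":84,"rx":0,"ry":0,"rz":51},
    {"x":-403,"y":-236,"z":84,"rx":0,"ry":0,"rz":51},
    {"x":-403,"y":-236,"z":84,"rx":0,"ry":0,"rz":51},
    {"x":-403,"y":-236,"z":84,"rx":0,"ry":0,"rz":51},
    {"x":-403,"y":-236,"z":84,"rx":0,"ry":0,"rz":51},
    {"x":-403,"y":-236,"z":84,"rx":0,"ry":0,"rz":51},
    {"x":-403,"y":-236,"z":84,"rx":0,"ry":0,"rz":51},
    {"x":-403,"y":-236,"z":84,"rx":0,"ry":0,"rz":51}
  ],
  "squeeze": 25
}}

```text
time: 3.65
tool_pos: [0.4486, 0.005, 0.2007]
tool_rot: [-3.142, -0.0, 1.649]
contact_force: [-1.1, -0.1, -0.1]
opening: 0.0917
grip_force: 0.0
```

{"method": "arm_command", "body": {
  "series": [
    {"x":0,"y":1,"z":40,"rx":0,"ry":0,"rz":0},
    {"x":0,"y":1,"z":80,"rx":0,"ry":0,"rz":0},
    {"x":0,"y":1,"z":105,"rx":0,"ry":0,"rz":0},
    {"x":0,"y":1,"z":118,"rx":0,"ry":0,"rz":0},
    {"x":0,"y":1,"z":118,"rx":0,"ry":0,"rz":0},
    {"x":0,"y":1,"z":118,"rx":0,"ry":0,"rz":0}
  ]
}}

```text
time: 4.25
tool_pos: [0.4501, 0.0051, 0.0831]
tool_rot: [3.141, -0.0, 1.649]
contact_force: [0.7, -0.4, 0.1]
opening: 0.0921
grip_force: 0.0
```

{"method": "arm_command", "body": {
  "series": [
    {"x":0,"y":0,"z":0,"rx":0,"ry":0,"rz":0},
    {"x":0,"y":0,"z":0,"rx":0,"ry":0,"rz":0},
    {"x":0,"y":0,"z":0,"rx":0,"ry":0,"rz":0},
    {"x":0,"y":0,"z":0,"rx":0,"ry":0,"rz":0},
    {"x":0,"y":0,"z":0,"rx":0,"ry":0,"rz":0},
    {"x":0,"y":0,"z":0,"rx":0,"ry":0,"rz":0},
    {"x":0,"y":0,"z":0,"rx":0,"ry":0,"rz":0},
    {"x":0,"y":0,"z":0,"rx":0,"ry":0,"rz":0}
  ],
  "hand": 50,
  "squeeze": 25
}}

```text
time: 5.05
tool_pos: [0.4505, 0.0041, 0.083]
tool_rot: [3.14, 0.0, 1.648]
contact_force: [0.2, 0.9, 5.6]
opening: 0.0641
grip_force: 24.9
```

{"method": "arm_command", "body": {
  "series": [
    {"x":0,"y":0,"z":-40,"rx":0,"ry":0,"rz":0},
    {"x":0,"y":0,"z":-90,"rx":0,"ry":0,"rz":0},
    {"x":0,"y":0,"z":-130,"rx":0,"ry":0,"rz":0},
    {"x":0,"y":0,"z":-170,"rx":0,"ry":0,"rz":-8},
    {"x":0,"y":0,"z":-200,"rx":0,"ry":0,"rz":-16},
    {"x":0,"y":0,"z":-200,"rx":0,"ry":0,"rz":-24},
    {"x":0,"y":0,"z":-200,"rx":0,"ry":0,"rz":-32},
    {"x":0,"y":0,"z":-200,"rx":0,"ry":0,"rz":-40},
    {"x":0,"y":0,"z":-200,"rx":0,"ry":0,"rz":-48},
    {"x":0,"y":0,"z":-200,"rx":0,"ry":0,"rz":-56},
    {"x":0,"y":0,"z":-200,"rx":0,"ry":0,"rz":-64},
    {"x":0,"y":0,"z":-200,"rx":0,"ry":0,"rz":-72},
    {"x":0,"y":0,"z":-200,"rx":0,"ry":0,"rz":-80},
    {"x":0,"y":0,"z":-200,"rx":0,"ry":0,"rz":-88},
    {"x":0,"y":0,"z":-200,"rx":0,"ry":0,"rz":-96},
    {"x":0,"y":0,"z":-200,"rx":0,"ry":0,"rz":-104},
    {"x":0,"y":0,"z":-200,"rx":0,"ry":0,"rz":-112},
    {"x":0,"y":0,"z":-200,"rx":0,"ry":0,"rz":-120},
    {"x":0,"y":0,"z":-200,"rx":0,"ry":0,"rz":-120},
    {"x":0,"y":0,"z":-200,"rx":0,"ry":0,"rz":-120}
  ]
}}

```text
time: 7.05
tool_pos: [0.4497, 0.0043, 0.282]
tool_rot: [3.141, -0.001, -2.545]
contact_force: [-0.3, -0.0, -3.3]
opening: 0.0639
grip_force: 25.0
```

{"method": "arm_command", "body": {
  "series": [
    {"x":0,"y":0,"z":0,"rx":0,"ry":-8,"rz":0},
    {"x":0,"y":0,"z":0,"rx":0,"ry":-16,"rz":0},
    {"x":0,"y":0,"z":0,"rx":0,"ry":-24,"rz":0},
    {"x":0,"y":0,"z":0,"rx":0,"ry":-30,"rz":0},
    {"x":0,"y":0,"z":0,"rx":0,"ry":-30,"rz":0}
  ]
}}

```text
time: 7.55
tool_pos: [0.4484, 0.0038, 0.2815]
tool_rot: [3.137, 0.523, -2.548]
contact_force: [-0.1, -0.1, -3.1]
opening: 0.0638
grip_force: 25.0
```

```bash
python3 - <<'E'
from h import *
s=observe();print(s['qpos'],s['tool_pos'],R().round(2).tolist(),s['opening'])
q=s['qpos']
for sg in(1,-1):
    z=lambda a:Ro.from_euler('z',a); y=lambda a:Ro.from_euler('y',a)
    print((z(q[0])*y(q[1]+q[2])*z(sg*q[3])*y(q[4])*z(q[5]+np.pi/2)).as_matrix().round(2).tolist())
E
```

```text
[-0.41353287  0.06968077  2.01642653  0.5973985   0.85533344 -2.93245467] [0.44843088 0.00375263 0.28153413] [[-0.72, -0.56, 0.41], [-0.48, 0.83, 0.28], [-0.5, 0.0, -0.87]] 0.06379877992949626
[[-0.72, -0.56, 0.41], [-0.48, 0.83, 0.28], [-0.5, 0.0, -0.87]]
[[-0.28, -0.96, 0.07], [-0.84, 0.21, -0.49], [0.46, -0.2, -0.87]]
```

```bash
python3 - <<'E'
from h import *
from scipy.optimize import least_squares
D=[([0.971027,.342687,1.525011,0,1.275395,-.145992],[0.22994745,0.47162099,0.29156566])]
s=observe();D.append((s['qpos'],s['tool_pos']))
z=lambda a:Ro.from_euler('z',a); y=lambda a:Ro.from_euler('y',a)
def fk(q,p):
    h1,a1,L2,L3,L=p
    Rm=z(q[0])*y(q[1]+q[2])*z(q[3])*y(q[4])*z(q[5]+np.pi/2)
    w=z(q[0]).apply([a1+L2*np.sin(q[1])+L3*np.sin(q[1]+q[2]),0,h1+L2*np.cos(q[1])+L3*np.cos(q[1]+q[2])])
    return w+Rm.apply([0,0,L])
f=lambda p:np.ravel([fk(q,p)-x for q,x in D])
r=least_squares(f,[.35,0,.4,.4,.3]);print(r.x,f(r.x).round(4),np.linalg.svd(r.jac)[1])
E
```

```text
[ 0.24447492 -0.20932957  0.67263954  0.52607733  0.4325302 ] [ 0.0631 -0.0431  0.     -0.      0.     -0.    ] [2.48135507 1.91370981 0.39002765 0.13868812 0.09610296]
```

```bash
cat > log.sh <<'E'
python3 -c "
from h import *
s=observe();open('log.txt','a').write(repr((list(s['qpos']),list(s['tool_pos'])))+'\n');print(s['qpos'].round(3),s['tool_pos'].round(3),R()[:,2].round(2))"
E
echo '([0.971027,.342687,1.525011,0,1.275395,-.145992],[0.22994745,0.47162099,0.29156566])'>log.txt; bash log.sh
```

```text
[-0.414  0.07   2.016  0.597  0.855 -2.932] [0.448 0.004 0.282] [ 0.41  0.28 -0.87]
```

{"method": "arm_command", "body": {
  "series": [
    {"x":0,"y":0,"z":0,"rx":0,"ry":-8,"rz":0},
    {"x":0,"y":0,"z":0,"rx":0,"ry":-16,"rz":0},
    {"x":0,"y":0,"z":0,"rx":0,"ry":-20,"rz":0},
    {"x":0,"y":0,"z":0,"rx":0,"ry":-20,"rz":0},
    {"x":0,"y":0,"z":0,"rx":0,"ry":-20,"rz":0}
  ]
}}

```text
time: 8.05
tool_pos: [0.467, 0.0425, 0.3436]
tool_rot: [3.119, 0.803, -2.589]
contact_force: [-0.7, 1.0, -3.5]
opening: 0.0637
grip_force: 25.0
```

```bash
bash log.sh
```

```text
[-0.422 -0.017  2.047  0.932  0.858 -3.101] [0.467 0.042 0.344] [ 0.6   0.4  -0.69]
```

{"method": "arm_command", "body": {
  "series": [
    {"x":0,"y":0,"z":0,"rx":0,"ry":-8,"rz":0},
    {"x":0,"y":0,"z":0,"rx":0,"ry":-16,"rz":0},
    {"x":0,"y":0,"z":0,"rx":0,"ry":-20,"rz":0},
    {"x":0,"y":0,"z":0,"rx":0,"ry":-20,"rz":0},
    {"x":0,"y":0,"z":0,"rx":0,"ry":-20,"rz":0}
  ]
}}

```text
time: 8.55
tool_pos: [0.4713, 0.087, 0.4451]
tool_rot: [3.056, 1.08, -2.681]
contact_force: [0.4, -0.8, -3.4]
opening: 0.0635
grip_force: 25.0
```

```bash
bash log.sh
```

```text
[-0.382 -0.147  2.028  1.187  0.877 -3.103] [0.471 0.087 0.445] [ 0.75  0.47 -0.47]
```

{"method": "arm_command", "body": {
  "series": [
    {"x":0,"y":0,"z":0,"rx":0,"ry":-8,"rz":0},
    {"x":0,"y":0,"z":0,"rx":0,"ry":-16,"rz":0},
    {"x":0,"y":0,"z":0,"rx":0,"ry":-20,"rz":0},
    {"x":0,"y":0,"z":0,"rx":0,"ry":-20,"rz":0},
    {"x":0,"y":0,"z":0,"rx":0,"ry":-20,"rz":0}
  ]
}}

```text
time: 9.05
tool_pos: [0.4502, 0.1097, 0.5493]
tool_rot: [2.803, 1.347, -2.961]
contact_force: [0.5, 0.4, -3.0]
opening: 0.064
grip_force: 25.0
```

```bash
bash log.sh
```

```text
[-0.389 -0.286  2.017  1.427  0.901 -3.104] [0.45  0.11  0.549] [ 0.85  0.49 -0.21]
```

```bash
cat > kin.py <<'E'
import numpy as np
from scipy.spatial.transform import Rotation as Ro
from scipy.optimize import least_squares
z=lambda a:Ro.from_euler('z',a); y=lambda a:Ro.from_euler('y',a)
LO=np.array([-2.53,-.77,.04,-1,.28,-3.11]);HI=np.array([2.53,2.02,2.7,4.14,2.66,3.11])
def chain(q,p):
    e,L2,x3,L3,y4,x5,L5,h1,a1=p
    A=z(q[0]);P=[A.apply([a1,e,h1])]
    A=A*y(q[1]);P.append(P[-1]+A.apply([0,0,L2]))
    A=A*y(q[2]);P.append(P[-1]+A.apply([x3,0,L3]))
    A=A*z(q[3]);P.append(P[-1]+A.apply([0,y4,0]))
    A=A*y(q[4]);P.append(P[-1]+A.apply([x5,0,L5]))
    return P,A*z(q[5]+np.pi/2)
E
python3 - <<'E'
from kin import *
D=[eval(l) for l in open('log.txt')]
f=lambda p:np.r_[np.ravel([chain(q,p)[0][-1]-x for q,x in D]),1e-3*np.array(p)]
r=least_squares(f,[0,.4,0,.4,0.05,0,.25,.25,0]);print(r.x.round(4).tolist());print((1000*f(r.x)).round(1))
E
```

```text
[0.0764, 0.5062, 0.0465, 0.3796, 0.0, 0.0, 0.2526, 0.2229, 0.0]
[-0.  -0.   0.  -0.  -0.  -0.   0.  -0.   0.   0.   0.   0.  -0.  -0.
 -0.   0.1  0.5  0.   0.4  0.   0.   0.3  0.2  0. ]
```

```bash
cat >> kin.py <<'E'
PP=[0.0764,0.5062,0.0465,0.3796,0,0,0.2526,0.2229,0]
def ik(pos,Rm,starts):
    best=None
    for s in starts:
        g=lambda q:(lambda c:np.r_[c[0][-1]-pos,.3*(c[1].inv()*Rm).as_rotvec()])(chain(q,PP))
        r=least_squares(g,np.clip(s,LO+.01,HI-.01),bounds=(LO,HI),xtol=1e-10)
        if best is None or r.cost<best.cost-1e-9: best=r
    return best.x,np.sqrt(2*best.cost)
def hor(psi,sg):
    T=np.array([np.cos(psi),np.sin(psi),0]);X=np.array([0,0,sg*1.])
    return Ro.from_matrix(np.c_[X,np.cross(T,X),T])
E
python3 - <<'E'
from kin import *
S=[[a,.8,1.7,b,1.2,c] for a in(-.5,0) for b in(.8,2,3) for c in(-2,0,2)]
for pad in([.652,.018],[.657,-.102],[.664,-.222]):
  for deg in(20,40,60,80,100):
    for sg in(1,-1):
      Rm=hor(np.radians(deg),sg);T=Rm.as_matrix()[:,2]
      q,e=ik(np.r_[pad,.086]-.047*T,Rm,S)
      if e<2e-3: print(pad,deg,sg,q.round(2),chain(q,PP)[0][2].round(2),'el',chain(q,PP)[0][1].round(2))
E
```

```text
[0.652, 0.018] 20 1 [-0.43  1.08  2.13  2.36  1.62 -1.62] [ 0.37 -0.08  0.09] el [ 0.44 -0.12  0.46]
[0.652, 0.018] 20 -1 [-0.43  1.08  2.13  2.36  1.62  1.52] [ 0.37 -0.08  0.09] el [ 0.44 -0.12  0.46]
[0.652, 0.018] 40 1 [-0.56  1.06  1.93  1.88  1.53 -1.43] [ 0.42 -0.17  0.09] el [ 0.42 -0.17  0.47]
[0.652, 0.018] 40 -1 [-0.56  1.06  1.93  1.88  1.53  1.71] [ 0.42 -0.17  0.09] el [ 0.42 -0.17  0.47]
[0.652, 0.018] 60 1 [-0.59  1.1   1.65  1.51  1.59 -1.18] [ 0.5  -0.24  0.09] el [ 0.42 -0.19  0.45]
[0.652, 0.018] 60 -1 [-0.59  1.1   1.65  1.51  1.59  1.96] [ 0.5  -0.24  0.09] el [ 0.42 -0.19  0.45]
[0.652, 0.018] 80 1 [-0.55  1.17  1.33  1.27  1.79 -0.96] [ 0.6  -0.28  0.09] el [ 0.44 -0.18  0.42]
[0.652, 0.018] 80 -1 [-0.55  1.17  1.33  1.27  1.79  2.18] [ 0.6  -0.28  0.09] el [ 0.44 -0.18  0.42]
[0.652, 0.018] 100 1 [-0.48  1.29  0.96  1.12  2.06 -0.79] [ 0.7  -0.28  0.09] el [ 0.47 -0.16  0.36]
[0.652, 0.018] 100 -1 [-0.48  1.29  0.96  1.12  2.06  2.35] [ 0.7  -0.28  0.09] el [ 0.47 -0.16  0.36]
[0.657, -0.102] 20 1 [-0.68  1.07  2.01  2.11  1.54 -1.52] [ 0.38 -0.2   0.09] el [
[... 1063 characters left out ...]
0 -1 [-0.86  1.07  1.81  1.93  1.48  1.81] [ 0.38 -0.32  0.09] el [ 0.35 -0.29  0.47]
[0.664, -0.222] 40 1 [-0.89  1.12  1.52  1.56  1.58 -1.08] [ 0.43 -0.41  0.09] el [ 0.35 -0.31  0.44]
[0.664, -0.222] 40 -1 [-0.89  1.12  1.52  1.56  1.58  2.07] [ 0.43 -0.41  0.09] el [ 0.35 -0.31  0.44]
[0.664, -0.222] 60 1 [-0.86  1.22  1.17  1.32  1.8  -0.85] [ 0.51 -0.48  0.09] el [ 0.37 -0.31  0.4 ]
[0.664, -0.222] 60 -1 [-0.86  1.22  1.17  1.32  1.8   2.29] [ 0.51 -0.48  0.09] el [ 0.37 -0.31  0.4 ]
[0.664, -0.222] 80 1 [-0.8   1.37  0.74  1.22  2.09 -0.64] [ 0.61 -0.52  0.09] el [ 0.4  -0.3   0.32]
[0.664, -0.222] 80 -1 [-0.8   1.37  0.74  1.22  2.09  2.5 ] [ 0.61 -0.52  0.09] el [ 0.4  -0.3   0.32]
```

```bash
cat >> kin.py <<'E'
import cell,json
PAD={k:np.array([.653,.016])+(k-3)*.12*np.array([-.042,.999]) for k in range(1,6)}
S=[[a,.8,1.7,b,1.2,c] for a in(-.7,-.3,.3) for b in(.8,2,3) for c in(-2,0,2)]
def pose(q): P,A=chain(q,PP);return P[-1],A
def leanR(psi,sg,d):  # tool dir at psi, pointing down by d
    return Ro.from_rotvec(d*np.array([-np.sin(psi),np.cos(psi),0]))*hor(psi,sg)
def place(pad,psi,sg,h,d=np.radians(10),up=0,S=S):
    T=np.array([np.cos(psi),np.sin(psi),0]);u=np.array([0,0,1.]);c,s=np.cos(d),np.sin(d)
    G=np.r_[PAD[pad],.009+up]+.032*T-.032*(c*T-s*u)+h*(s*T+c*u)
    return ik(G-.047*(c*T-s*u),leanR(psi,sg,d),S)
def down(pos,yaw,S=[[0,.5,1.6,0,1,0.]]): return ik(np.array(pos),Ro.from_euler('xyz',[np.pi,0,yaw]),S)
def rows(qs,n=None,q0=None):
    "joint waypoints -> rows from the present pose (or from q0)"
    q0=cell.observe()['qpos'] if q0 is None else q0
    p0,A0=pose(q0);out=[];qa=q0;zm=9
    for qb in qs:
        k=1
        while True:
            Q=[qa+(qb-qa)*i/k for i in range(k+1)];PQ=[pose(q) for q in Q]
            if all(np.linalg.norm(PQ[i+1][0]-PQ[i][0])<.045 and (PQ[i][1].inv()*PQ[i+1][1]).magnitude()<np.radians(8) for i in range(k)): break
            k+=1
        for p,A in PQ[1:]:
            d=A0.inv().apply(p-p0)*1000;r=np.degrees((A0.inv()*A).as_rotvec());zm=min(zm,p[2])
            out.append(dict(zip(['x','y','z','rx','ry','rz'],[float(round(v)) if 0 else round(float(v),1) for v in np.r_[d,r]])))
        qa=qb
    print(len(out),'zmin',round(zm,3))
    for i in range(0,len(out),20): print(json.dumps(out[i:i+20]))
E
python3 - <<'E'
from kin import *
psi=np.radians(20)
q,e=place(3,psi,-1,.078,up=.12,S=[[-.4,.9,2,2.3,1.5,1.5]]);print(q.round(2),e)
rows([q])
E
```

```text
[-0.4   0.62  2.15  2.31  1.13  1.85] 3.0862904523542056e-14
46 zmin 0.22
[{"x": 3.8, "y": -4.0, "z": 5.4, "rx": -0.5, "ry": -0.0, "rz": 7.9}, {"x": 7.7, "y": -8.0, "z": 10.7, "rx": -0.9, "ry": -0.0, "rz": 15.7}, {"x": 11.6, "y": -12.1, "z": 15.9, "rx": -1.3, "ry": 0.0, "rz": 23.6}, {"x": 15.7, "y": -16.2, "z": 21.1, "rx": -1.7, "ry": 0.1, "rz": 31.4}, {"x": 19.8, "y": -20.3, "z": 26.2, "rx": -2.1, "ry": 0.2, "rz": 39.3}, {"x": 23.9, "y": -24.5, "z": 31.2, "rx": -2.4, "ry": 0.3, "rz": 47.2}, {"x": 28.2, "y": -28.6, "z": 36.2, "rx": -2.8, "ry": 0.5, "rz": 55.0}, {"x": 32.5, "y": -32.8, "z": 41.1, "rx": -3.1, "ry": 0.7, "rz": 62.9}, {"x": 36.9, "y": -37.1, "z": 45.9, "rx": -3.4, "ry": 0.9, "rz": 70.7}, {"x": 41.4, "y": -41.3, "z": 50.7, "rx": -3.7, "ry": 1.1, "rz": 78.6}, {"x": 46.0, "y": -45.6, "z": 55.4, "rx": -3.9, "ry": 1.3, "rz": 86.5}, {"x": 50.7, "y": -50.0, "z": 60.0, "rx": -4.1, "ry": 1.6, "rz": 94.3}, {"x": 55.5, "y": -54.3, "z": 64.5, "rx": -4.4, "ry": 1.8, "rz": 102.2}, {"x": 60.4, "y": -58.7, "z": 69.0, "rx": -4.6, "ry": 2.0, "rz": 110.0}, {"x": 65.4, "y": -63.1, "z": 73.4
[... 1654 characters left out ...]
 "ry": -1.9, "rz": -70.8}, {"x": 216.9, "y": -167.3, "z": 150.6, "rx": 6.4, "ry": -1.9, "rz": -63.2}, {"x": 225.3, "y": -171.6, "z": 152.7, "rx": 6.7, "ry": -1.8, "rz": -55.5}, {"x": 233.8, "y": -175.8, "z": 154.6, "rx": 7.1, "ry": -1.8, "rz": -47.9}]
[{"x": 242.5, "y": -180.0, "z": 156.4, "rx": 7.4, "ry": -1.8, "rz": -40.2}, {"x": 251.3, "y": -184.0, "z": 158.1, "rx": 7.9, "ry": -1.8, "rz": -32.6}, {"x": 260.3, "y": -188.1, "z": 159.6, "rx": 8.3, "ry": -1.9, "rz": -25.0}, {"x": 269.4, "y": -192.0, "z": 161.0, "rx": 8.8, "ry": -2.0, "rz": -17.5}, {"x": 278.6, "y": -195.9, "z": 162.2, "rx": 9.4, "ry": -2.2, "rz": -9.9}, {"x": 288.0, "y": -199.6, "z": 163.2, "rx": 9.9, "ry": -2.5, "rz": -2.4}]
```

{"method": "arm_command", "body": {
  "series": [
    {"x":0,"y":0,"z":0,"rx":0,"ry":0,"rz":80},
    {"x":0,"y":0,"z":0,"rx":0,"ry":0,"rz":80},
    {"x":0,"y":0,"z":0,"rx":0,"ry":0,"rz":80},
    {"x":0,"y":0,"z":0,"rx":0,"ry":0,"rz":80},
    {"x":0,"y":0,"z":0,"rx":0,"ry":0,"rz":80},
    {"x":0,"y":0,"z":0,"rx":0,"ry":0,"rz":80},
    {"x":0,"y":0,"z":0,"rx":0,"ry":0,"rz":80},
    {"x":0,"y":0,"z":0,"rx":0,"ry":0,"rz":80},
    {"x":0,"y":0,"z":0,"rx":0,"ry":0,"rz":80},
    {"x":0,"y":0,"z":0,"rx":0,"ry":0,"rz":150},
    {"x":0,"y":0,"z":0,"rx":0,"ry":0,"rz":150},
    {"x":0,"y":0,"z":0,"rx":0,"ry":0,"rz":150},
    {"x":0,"y":0,"z":0,"rx":0,"ry":0,"rz":150},
    {"x":0,"y":0,"z":0,"rx":0,"ry":0,"rz":150},
    {"x":0,"y":0,"z":0,"rx":0,"ry":0,"rz":150},
    {"x":0,"y":0,"z":0,"rx":0,"ry":0,"rz":150},
    {"x":0,"y":0,"z":0,"rx":0,"ry":0,"rz":150},
    {"x":0,"y":0,"z":0,"rx":0,"ry":0,"rz":150},
    {"x":0,"y":0,"z":0,"rx":0,"ry":0,"rz":150}
  ],
  "squeeze": 40
}}

```text
time: 10.95
tool_pos: [0.4508, 0.1093, 0.5476]
tool_rot: [2.037, -1.08, 1.68]
contact_force: [-0.3, 0.3, -3.0]
opening: 0.0639
grip_force: 40.0
```

```bash
bash log.sh; cat >> kin.py <<'E'
def goal(q):
    "one row from the present pose to joint goal q"
    p0,A0=pose(cell.observe()['qpos']);p,A=pose(q)
    d=np.r_[A0.inv().apply(p-p0)*1000,np.degrees((A0.inv()*A).as_rotvec())].round(1)
    print(json.dumps(dict(zip(['x','y','z','rx','ry','rz'],d.tolist()))),'angle',round(float(np.linalg.norm(d[3:]))),'q',np.round(q,2))
E
python3 - <<'E'
from kin import *
q,e=place(3,np.radians(20),-1,.078,up=.12,S=[[-.4,.9,2,2.3,1.5,1.5]]);goal(q)
E
```

```text
[-0.389 -0.284  2.018  1.427  0.9   -0.486] [0.451 0.109 0.548] [ 0.84  0.49 -0.21]
{"x": -347.0, "y": 30.0, "z": 163.5, "rx": 0.0, "ry": -14.0, "rz": -152.0} angle 153 q [-0.4   0.62  2.15  2.31  1.13  1.85]
```

{"method": "arm_command", "body": {
  "series": [
    {"x":0,"y":0,"z":0,"rx":0,"ry":0,"rz":100},
    {"x":0,"y":0,"z":0,"rx":0,"ry":0,"rz":100},
    {"x":0,"y":0,"z":0,"rx":0,"ry":0,"rz":100},
    {"x":0,"y":0,"z":0,"rx":0,"ry":0,"rz":100},
    {"x":0,"y":0,"z":0,"rx":0,"ry":0,"rz":100},
    {"x":0,"y":0,"z":0,"rx":0,"ry":0,"rz":100},
    {"x":0,"y":0,"z":0,"rx":0,"ry":0,"rz":100},
    {"x":0,"y":0,"z":0,"rx":0,"ry":0,"rz":100},
    {"x":0,"y":0,"z":0,"rx":0,"ry":0,"rz":100},
    {"x":0,"y":0,"z":0,"rx":0,"ry":0,"rz":100},
    {"x":0,"y":0,"z":0,"rx":0,"ry":0,"rz":100},
    {"x":0,"y":0,"z":0,"rx":0,"ry":0,"rz":100},
    {"x":0,"y":0,"z":0,"rx":0,"ry":0,"rz":100}
  ]
}}

```text
time: 12.25
tool_pos: [0.4507, 0.1094, 0.5478]
tool_rot: [-1.792, -0.266, -0.985]
contact_force: [0.4, 0.2, -3.3]
opening: 0.0637
grip_force: 40.0
```

```bash
bash log.sh; 
python3 - <<'E'
from kin import *
q,e=place(3,np.radians(20),-1,.078,up=.12,S=[[-.4,.9,2,2.3,1.5,1.5]]);goal(q)
E
```

```text
[-0.389 -0.284  2.018  1.427  0.9    1.258] [0.451 0.109 0.548] [ 0.84  0.49 -0.21]
{"x": 89.5, "y": 336.9, "z": 163.4, "rx": 9.1, "ry": 7.7, "rz": 107.2} angle 108 q [-0.4   0.62  2.15  2.31  1.13  1.85]
```

{"method": "arm_command", "body": {
  "series": [
    {"x":22,"y":84,"z":41,"rx":9.1,"ry":7.7,"rz":107.2},
    {"x":22,"y":84,"z":41,"rx":9.1,"ry":7.7,"rz":107.2},
    {"x":22,"y":84,"z":41,"rx":9.1,"ry":7.7,"rz":107.2},
    {"x":22,"y":84,"z":41,"rx":9.1,"ry":7.7,"rz":107.2},
    {"x":22,"y":84,"z":41,"rx":9.1,"ry":7.7,"rz":107.2},
    {"x":22,"y":84,"z":41,"rx":9.1,"ry":7.7,"rz":107.2},
    {"x":22,"y":84,"z":41,"rx":9.1,"ry":7.7,"rz":107.2},
    {"x":22,"y":84,"z":41,"rx":9.1,"ry":7.7,"rz":107.2},
    {"x":22,"y":84,"z":41,"rx":9.1,"ry":7.7,"rz":107.2},
    {"x":44,"y":168,"z":82,"rx":9.1,"ry":7.7,"rz":107.2},
    {"x":44,"y":168,"z":82,"rx":9.1,"ry":7.7,"rz":107.2},
    {"x":44,"y":168,"z":82,"rx":9.1,"ry":7.7,"rz":107.2},
    {"x":44,"y":168,"z":82,"rx":9.1,"ry":7.7,"rz":107.2},
    {"x":44,"y":168,"z":82,"rx":9.1,"ry":7.7,"rz":107.2},
    {"x":67,"y":252,"z":123,"rx":9.1,"ry":7.7,"rz":107.2},
    {"x":67,"y":252,"z":123,"rx":9.1,"ry":7.7,"rz":107.2},
    {"x":89.5,"y":337,"z":163.4,"rx":9.1,"ry":7.7,"rz":107.2},
    {"x":89.5,"y":337,"z":163.4,"rx":9.1,"ry":7.7,"rz":107.2},
    {"x":89.5,"y":337,"z":163.4,"rx":9.1,"ry":7.7,"rz":107.2},
    {"x":89.5,"y":337,"z":163.4,"rx":9.1,"ry":7.7,"rz":107.2}
  ]
}}

```text
time: 14.25
tool_pos: [0.623, 0.0053, 0.2187]
tool_rot: [-3.136, 1.396, -2.786]
contact_force: [-0.1, -0.3, -2.9]
opening: 0.0641
grip_force: 40.0
```

```bash
bash log.sh; 
python3 - <<'E'
from kin import *
q,e=place(3,np.radians(20),-1,.078,up=.12,S=[[-.4,.9,2,2.3,1.5,1.5]]);goal(q)
q,e=place(3,np.radians(20),-1,.078,S=[[-.4,.9,2,2.3,1.5,1.5]]);goal(q)
import cv2
cv2.imwrite('pics/s1.png',cell.read_camera('side')['pixels'])
E
```

```text
[-0.396  0.625  2.147  2.313  1.134  1.843] [0.623 0.005 0.219] [ 0.93  0.34 -0.17]
{"x": -0.8, "y": -0.2, "z": -0.5, "rx": -0.0, "ry": -0.0, "rz": 0.1} angle 0 q [-0.4   0.62  2.15  2.31  1.13  1.85]
{"x": 117.4, "y": -0.1, "z": 20.3, "rx": -0.0, "ry": -0.0, "rz": 0.1} angle 0 q [-0.4   0.93  2.13  2.38  1.34  1.63]
```

View pics/s1.png

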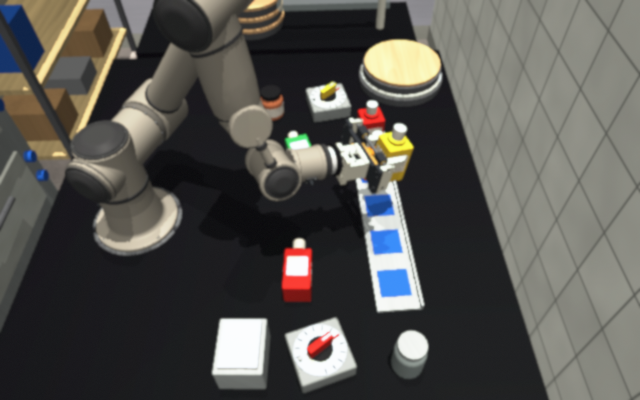

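Yellow hangs cap-up over pad 3, around (395,160), and the arm is clear of everything. I'll lower and release it.

{"method": "arm_command", "body": {
  "series": [
    {"x":40,"y":0,"z":7,"rx":0,"ry":0,"rz":0},
    {"x":75,"y":0,"z":13,"rx":0,"ry":0,"rz":0},
    {"x":100,"y":0,"z":17,"rx":0,"ry":0,"rz":0},
    {"x":110,"y":0,"z":19,"rx":0,"ry":0,"rz":0},
    {"x":117,"y":0,"z":20,"rx":0,"ry":0,"rz":0},
    {"x":117,"y":0,"z":20,"rx":0,"ry":0,"rz":0},
    {"x":117,"y":0,"z":20,"rx":0,"ry":0,"rz":0}
  ]
}}

```text
time: 15.0
tool_pos: [0.6228, 0.0053, 0.1034]
tool_rot: [-3.131, 1.401, -2.782]
contact_force: [0.2, -0.7, -3.0]
opening: 0.0637
grip_force: 40.0
```

{"method": "arm_command", "body": {
  "series": [
    {"x":0,"y":0,"z":0,"rx":0,"ry":0,"rz":0},
    {"x":0,"y":0,"z":0,"rx":0,"ry":0,"rz":0},
    {"x":0,"y":0,"z":0,"rx":0,"ry":0,"rz":0},
    {"x":0,"y":0,"z":0,"rx":0,"ry":0,"rz":0},
    {"x":0,"y":0,"z":0,"rx":0,"ry":0,"rz":0},
    {"x":0,"y":0,"z":0,"rx":0,"ry":0,"rz":0},
    {"x":0,"y":0,"z":0,"rx":0,"ry":0,"rz":0},
    {"x":0,"y":0,"z":0,"rx":0,"ry":0,"rz":0}
  ],
  "hand": 91
}}

```text
time: 15.8
tool_pos: [0.6223, 0.0054, 0.1012]
tool_rot: [3.139, 1.398, -2.796]
contact_force: [-0.5, -0.7, 0.2]
opening: 0.091
grip_force: 0.0
```

{"method": "arm_command", "body": {
  "series": [
    {"x":0,"y":0,"z":-15,"rx":0,"ry":0,"rz":0},
    {"x":0,"y":0,"z":-35,"rx":0,"ry":0,"rz":0},
    {"x":0,"y":0,"z":-60,"rx":0,"ry":0,"rz":0},
    {"x":0,"y":0,"z":-90,"rx":0,"ry":0,"rz":0},
    {"x":-30,"y":0,"z":-110,"rx":0,"ry":0,"rz":0},
    {"x":-70,"y":0,"z":-120,"rx":0,"ry":0,"rz":0},
    {"x":-120,"y":0,"z":-120,"rx":0,"ry":0,"rz":0},
    {"x":-170,"y":0,"z":-120,"rx":0,"ry":0,"rz":0},
    {"x":-200,"y":0,"z":-120,"rx":0,"ry":0,"rz":0}
  ]
}}

```text
time: 16.7
tool_pos: [0.5437, -0.0232, 0.3231]
tool_rot: [-3.123, 1.402, -2.775]
contact_force: [0.9, 0.3, -0.6]
opening: 0.0908
grip_force: 0.0
```

```bash
bash log.sh; 
python3 - <<'E'
from h import *
from kin import *
p=read_camera('side');cv2.imwrite('pics/s2.png',p['pixels'])
for n in ['tipped2','pad3']:print([(np.round(d['point'],3).tolist(),round(d['confidence'],2)) for d in mark_of(p,n)[:6]])
p=read_camera('top');print(bottles(p))
E
```

```text
[-0.571  0.295  2.259  2.048  1.079  2.091] [ 0.544 -0.023  0.323] [ 0.93  0.34 -0.17]
[([0.658, 0.022, 0.056], 0.78), ([0.433, -0.212, 0.031], 0.68), ([0.442, 0.185, 0.032], 0.65), ([0.651, 0.138, 0.057], 0.58)]
[([0.651, 0.015, 0.013], 0.86), ([0.66, -0.223, 0.011], 0.77), ([0.657, -0.1, 0.005], 0.73), ([0.65, 0.135, 0.007], 0.68), ([0.64, 0.258, 0.01], 0.63)]
{'red': [(array([652., 267.]), array([99., 72.]), 13.9), (array([ 431., -205.]), array([125.,  73.]), 89.7)], 'yellow': [(array([666.,  15.]), array([95., 70.]), 17.9)], 'green': [(array([441., 187.]), array([ 73., 122.]), 15.8)]}
```

View pics/s2.png

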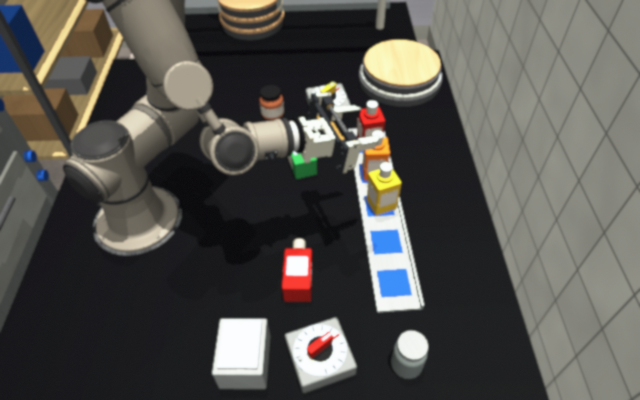

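```bash
cat >> kin.py <<'E'
def sim(q0,seq,n=15):
    "follow straight rows [(mm3,deg3)..] each from the pose at start; report joints and residual"
    p0,A0=pose(q0);q=np.array(q0);pc,Ac=p0,A0
    for s in seq:
        pt=p0+A0.apply(np.array(s[:3])/1000);At=A0*Ro.from_rotvec(np.radians(s[3:]));dv=(Ac.inv()*At).as_rotvec();em=0;zs=[]
        for i in range(1,n+1):
            q,e=ik(pc+(pt-pc)*i/n,Ac*Ro.from_rotvec(dv*i/n),[q]);em=max(em,e);P=chain(q,PP)[0];zs.append(min(P[2][2],P[4][2]))
        pc,Ac=pt,At;print('q',q.round(2),'err',round(em,4),'zmin',round(min(zs),3),'ang',round(np.degrees(np.linalg.norm(dv))))
    return q
def rel(q0,q):
    p0,A0=pose(q0);p,A=pose(q)
    return np.r_[A0.inv().apply(p-p0)*1000,np.degrees((A0.inv()*A).as_rotvec())].round(1).tolist()
E
python3 - <<'E'
from kin import *
q0=cell.observe()['qpos']
q1=sim(q0,[[0,0,-40,0,0,-120]])
qd,e=down([.4325,-.184,.20],np.radians(89),[[-.5,.5,1.6,0,1,-.4]]);print(qd.round(2),e)
r=rel(q1,qd);print(r);sim(q1,[r])
qg,e=down([.4325,-.184,.083],np.radians(89),[qd]);print(qg.round(2),e,rel(qd,qg))
# then lift, turn, place
ql,e=down([.50,-.13,.30],np.radians(40),[qd])
r=rel(qg,ql);print('lift',r);sim(qg,[[0,0,-150,0,0,0],r])
qp,e=place(2,np.radians(20),1,.078,up=.12,S=[[-.5,.9,2,2,1.5,-1.5]]);print(qp.round(2),e)
r=rel(ql,qp);print('pl',r);sim(ql,[r])
E
```

```text
q [-0.68  0.24  2.33  1.95  1.14  0.01] err 0.0 zmin 0.32 ang 120
[-0.57  0.35  1.8  -0.    0.99 -0.55] 3.1542015670118474e-11
[25.4, 182.4, -96.4, 7.6, -96.2, -103.5]
q [-0.57  0.35  1.8  -0.    0.99 -0.55] err 0.0 zmin 0.2 ang 142
[-0.57  0.54  1.92 -0.    0.69 -0.55] 1.0729496087338119e-08 [-0.0, 0.0, 117.0, 0.0, 0.0, 0.0]
lift [55.2, 66.5, -217.0, -0.0, -0.0, 49.0]
q [-0.57  0.3   1.76 -0.    1.08 -0.55] err 0.0 zmin 0.093 ang 0
q [-0.4   0.32  1.53  0.    1.29  0.47] err 0.0 zmin 0.237 ang 49
[-0.64  0.66  2.03  2.03  1.17 -1.15] 4.591904986232481e-15
pl [107.5, 70.5, 80.5, -14.0, 79.1, 16.6]
q [-0.64  0.66  2.03  2.03  1.17 -1.16] err 0.0 zmin 0.22 ang 82
```

{"method": "arm_command", "body": {
  "series": [
    {"x":0,"y":0,"z":-40,"rx":0,"ry":0,"rz":-120},
    {"x":0,"y":0,"z":-40,"rx":0,"ry":0,"rz":-120},
    {"x":0,"y":0,"z":-40,"rx":0,"ry":0,"rz":-120},
    {"x":0,"y":0,"z":-40,"rx":0,"ry":0,"rz":-120},
    {"x":0,"y":0,"z":-40,"rx":0,"ry":0,"rz":-120},
    {"x":0,"y":0,"z":-40,"rx":0,"ry":0,"rz":-120},
    {"x":0,"y":0,"z":-40,"rx":0,"ry":0,"rz":-120},
    {"x":0,"y":0,"z":-40,"rx":0,"ry":0,"rz":-120},
    {"x":0,"y":0,"z":-40,"rx":0,"ry":0,"rz":-120},
    {"x":0,"y":0,"z":-40,"rx":0,"ry":0,"rz":-120},
    {"x":0,"y":0,"z":-40,"rx":0,"ry":0,"rz":-120},
    {"x":0,"y":0,"z":-40,"rx":0,"ry":0,"rz":-120},
    {"x":0,"y":0,"z":-40,"rx":0,"ry":0,"rz":-120},
    {"x":0,"y":0,"z":-40,"rx":0,"ry":0,"rz":-120},
    {"x":0,"y":0,"z":-40,"rx":0,"ry":0,"rz":-120}
  ]
}}

```text
time: 18.4
tool_pos: [0.5063, -0.0368, 0.324]
tool_rot: [-1.772, -0.512, -1.122]
contact_force: [1.1, -0.7, 0.1]
opening: 0.0909
grip_force: 0.0
```

{"method": "arm_command", "body": {
  "series": [
    {"x":25,"y":182,"z":-96,"rx":7.6,"ry":-96.2,"rz":-103.5},
    {"x":25,"y":182,"z":-96,"rx":7.6,"ry":-96.2,"rz":-103.5},
    {"x":25,"y":182,"z":-96,"rx":7.6,"ry":-96.2,"rz":-103.5},
    {"x":25,"y":182,"z":-96,"rx":7.6,"ry":-96.2,"rz":-103.5},
    {"x":25,"y":182,"z":-96,"rx":7.6,"ry":-96.2,"rz":-103.5},
    {"x":25,"y":182,"z":-96,"rx":7.6,"ry":-96.2,"rz":-103.5},
    {"x":25,"y":182,"z":-96,"rx":7.6,"ry":-96.2,"rz":-103.5},
    {"x":25,"y":182,"z":-96,"rx":7.6,"ry":-96.2,"rz":-103.5},
    {"x":25,"y":182,"z":-96,"rx":7.6,"ry":-96.2,"rz":-103.5},
    {"x":25,"y":182,"z":-96,"rx":7.6,"ry":-96.2,"rz":-103.5},
    {"x":25,"y":182,"z":-96,"rx":7.6,"ry":-96.2,"rz":-103.5},
    {"x":25,"y":182,"z":-96,"rx":7.6,"ry":-96.2,"rz":-103.5},
    {"x":25,"y":182,"z":-96,"rx":7.6,"ry":-96.2,"rz":-103.5},
    {"x":25,"y":182,"z":-96,"rx":7.6,"ry":-96.2,"rz":-103.5},
    {"x":25,"y":182,"z":-96,"rx":7.6,"ry":-96.2,"rz":-103.5},
    {"x":25,"y":182,"z":-96,"rx":7.6,"ry":-96.2,"rz":-103.5},
    {"x":25,"y":182,"z":-96,"rx":7.6,"ry":-96.2,"rz":-103.5},
    {"x":25,"y":182,"z":-96,"rx":7.6,"ry":-96.2,"rz":-103.5},
    {"x":25,"y":182,"z":-96,"rx":7.6,"ry":-96.2,"rz":-103.5},
    {"x":25,"y":182,"z":-96,"rx":7.6,"ry":-96.2,"rz":-103.5}
  ]
}}

```text
time: 20.4
tool_pos: [0.4325, -0.1837, 0.1987]
tool_rot: [-3.139, -0.002, 1.55]
contact_force: [0.3, -0.2, 0.1]
opening: 0.0911
grip_force: 0.0
```

```bash
bash log.sh; python3 - <<'E'
from kin import *
from h import *
p=read_camera('side')
for n in ['tipped2']:print([(np.round(d['point'],3).tolist(),round(d['confidence'],2)) for d in mark_of(p,n)[:6]])
q=observe()['qpos'];qg,e=down([.4325,-.184,.083],np.radians(89),[q]);print(rel(q,qg))
E
```

```text
[-5.650e-01  3.480e-01  1.804e+00  1.000e-03  9.930e-01 -5.450e-01] [ 0.432 -0.184  0.199] [-0.  0. -1.]
[([0.434, -0.214, 0.026], 0.79), ([0.66, 0.019, 0.055], 0.59), ([0.442, 0.181, 0.033], 0.42)]
[-0.3, 0.2, 116.0, -0.1, -0.1, -0.2]
```

{"method": "arm_command", "body": {
  "series": [
    {"x":0,"y":0,"z":40,"rx":0,"ry":0,"rz":0},
    {"x":0,"y":0,"z":80,"rx":0,"ry":0,"rz":0},
    {"x":0,"y":0,"z":105,"rx":0,"ry":0,"rz":0},
    {"x":0,"y":0,"z":116,"rx":0,"ry":0,"rz":0},
    {"x":0,"y":0,"z":116,"rx":0,"ry":0,"rz":0},
    {"x":0,"y":0,"z":116,"rx":0,"ry":0,"rz":0}
  ]
}}

```text
time: 21.1
tool_pos: [0.4331, -0.1839, 0.0842]
tool_rot: [-3.141, 0.0, 1.552]
contact_force: [-0.1, -0.6, 1.1]
opening: 0.0912
grip_force: 0.0
```

{"method": "arm_command", "body": {
  "series": [
    {"x":0,"y":0,"z":0,"rx":0,"ry":0,"rz":0},
    {"x":0,"y":0,"z":0,"rx":0,"ry":0,"rz":0},
    {"x":0,"y":0,"z":0,"rx":0,"ry":0,"rz":0},
    {"x":0,"y":0,"z":0,"rx":0,"ry":0,"rz":0},
    {"x":0,"y":0,"z":0,"rx":0,"ry":0,"rz":0},
    {"x":0,"y":0,"z":0,"rx":0,"ry":0,"rz":0},
    {"x":0,"y":0,"z":0,"rx":0,"ry":0,"rz":0},
    {"x":0,"y":0,"z":0,"rx":0,"ry":0,"rz":0}
  ],
  "hand": 50,
  "squeeze": 40
}}

```text
time: 21.9
tool_pos: [0.433, -0.1835, 0.0839]
tool_rot: [-3.141, -0.0, 1.553]
contact_force: [-0.2, 1.8, 6.5]
opening: 0.0635
grip_force: 40.0
```

{"method": "arm_command", "body": {
  "series": [
    {"x":0,"y":0,"z":-40,"rx":0,"ry":0,"rz":0},
    {"x":0,"y":0,"z":-85,"rx":0,"ry":0,"rz":0},
    {"x":0,"y":0,"z":-130,"rx":0,"ry":0,"rz":0},
    {"x":0,"y":0,"z":-150,"rx":0,"ry":0,"rz":0},
    {"x":55,"y":66,"z":-217,"rx":0,"ry":0,"rz":49},
    {"x":55,"y":66,"z":-217,"rx":0,"ry":0,"rz":49},
    {"x":55,"y":66,"z":-217,"rx":0,"ry":0,"rz":49},
    {"x":55,"y":66,"z":-217,"rx":0,"ry":0,"rz":49},
    {"x":55,"y":66,"z":-217,"rx":0,"ry":0,"rz":49},
    {"x":55,"y":66,"z":-217,"rx":0,"ry":0,"rz":49},
    {"x":55,"y":66,"z":-217,"rx":0,"ry":0,"rz":49},
    {"x":55,"y":66,"z":-217,"rx":0,"ry":0,"rz":49}
  ]
}}

```text
time: 23.1
tool_pos: [0.4996, -0.1296, 0.2997]
tool_rot: [-3.139, 0.001, 0.701]
contact_force: [-0.3, 0.6, -3.5]
opening: 0.0639
grip_force: 40.0
```

```bash
bash log.sh; python3 - <<'E'
from kin import *
q=cell.observe()['qpos']
qp,e=place(2,np.radians(20),1,.078,up=.12,S=[[-.5,.9,2,2,1.5,-1.5]]);r=rel(q,qp);print('pl',r);sim(q,[r])
E
```

```text
[-0.402  0.321  1.534 -0.     1.29   0.468] [ 0.5  -0.13  0.3 ] [-0.  0. -1.]
pl [107.5, 71.6, 79.9, -14.2, 79.2, 16.7]
q [-0.64  0.66  2.03  2.03  1.17 -1.16] err 0.0 zmin 0.219 ang 82
```

{"method": "arm_command", "body": {
  "series": [
    {"x":30,"y":20,"z":0,"rx":-14.2,"ry":79.2,"rz":16.7},
    {"x":30,"y":20,"z":0,"rx":-14.2,"ry":79.2,"rz":16.7},
    {"x":30,"y":20,"z":0,"rx":-14.2,"ry":79.2,"rz":16.7},
    {"x":30,"y":20,"z":0,"rx":-14.2,"ry":79.2,"rz":16.7},
    {"x":30,"y":20,"z":0,"rx":-14.2,"ry":79.2,"rz":16.7},
    {"x":30,"y":20,"z":0,"rx":-14.2,"ry":79.2,"rz":16.7},
    {"x":30,"y":20,"z":0,"rx":-14.2,"ry":79.2,"rz":16.7},
    {"x":70,"y":50,"z":20,"rx":-14.2,"ry":79.2,"rz":16.7},
    {"x":107.5,"y":71.6,"z":50,"rx":-14.2,"ry":79.2,"rz":16.7},
    {"x":107.5,"y":71.6,"z":79.9,"rx":-14.2,"ry":79.2,"rz":16.7},
    {"x":107.5,"y":71.6,"z":79.9,"rx":-14.2,"ry":79.2,"rz":16.7},
    {"x":107.5,"y":71.6,"z":79.9,"rx":-14.2,"ry":79.2,"rz":16.7},
    {"x":107.5,"y":71.6,"z":79.9,"rx":-14.2,"ry":79.2,"rz":16.7}
  ]
}}

```text
time: 24.4
tool_pos: [0.6282, -0.1155, 0.2202]
tool_rot: [3.128, -1.395, 0.359]
contact_force: [-0.1, -0.7, -2.6]
opening: 0.0636
grip_force: 40.0
```

```bash
bash log.sh; python3 - <<'E'
from kin import *
q=cell.observe()['qpos']
qp,e=place(2,np.radians(20),1,.078,S=[q]);r=rel(q,qp);print('pl',r);sim(q,[r])
E
```

```text
[-0.643  0.653  2.026  2.03   1.162 -1.155] [ 0.628 -0.115  0.22 ] [ 0.93  0.33 -0.17]
pl [-118.9, -1.0, 20.8, 0.2, 0.0, 0.1]
q [-0.64  0.93  2.01  2.11  1.29 -1.4 ] err 0.0 zmin 0.1 ang 0
```

{"method": "arm_command", "body": {
  "series": [
    {"x":-40,"y":0,"z":7,"rx":0,"ry":0,"rz":0},
    {"x":-75,"y":0,"z":13,"rx":0,"ry":0,"rz":0},
    {"x":-100,"y":-1,"z":17,"rx":0,"ry":0,"rz":0},
    {"x":-111,"y":-1,"z":19,"rx":0,"ry":0,"rz":0},
    {"x":-118,"y":-1,"z":20,"rx":0,"ry":0,"rz":0},
    {"x":-118,"y":-1,"z":20,"rx":0,"ry":0,"rz":0},
    {"x":-118,"y":-1,"z":20,"rx":0,"ry":0,"rz":0}
  ]
}}

```text
time: 25.1
tool_pos: [0.6276, -0.1152, 0.1024]
tool_rot: [3.121, -1.399, 0.365]
contact_force: [-0.2, -0.3, -2.8]
opening: 0.0634
grip_force: 40.0
```

{"method": "arm_command", "body": {
  "series": [
    {"x":0,"y":0,"z":0,"rx":0,"ry":0,"rz":0},
    {"x":0,"y":0,"z":0,"rx":0,"ry":0,"rz":0},
    {"x":0,"y":0,"z":0,"rx":0,"ry":0,"rz":0},
    {"x":0,"y":0,"z":0,"rx":0,"ry":0,"rz":0},
    {"x":0,"y":0,"z":0,"rx":0,"ry":0,"rz":0},
    {"x":0,"y":0,"z":0,"rx":0,"ry":0,"rz":0},
    {"x":0,"y":0,"z":0,"rx":0,"ry":0,"rz":0},
    {"x":0,"y":0,"z":0,"rx":0,"ry":0,"rz":0}
  ],
  "hand": 91
}}

```text
time: 25.9
tool_pos: [0.6272, -0.1149, 0.1005]
tool_rot: [3.136, -1.397, 0.35]
contact_force: [-0.2, -0.4, 0.3]
opening: 0.091
grip_force: 0.0
```

{"method": "arm_command", "body": {
  "series": [
    {"x":0,"y":0,"z":-15,"rx":0,"ry":0,"rz":0},
    {"x":0,"y":0,"z":-35,"rx":0,"ry":0,"rz":0},
    {"x":0,"y":0,"z":-60,"rx":0,"ry":0,"rz":0},
    {"x":0,"y":0,"z":-90,"rx":0,"ry":0,"rz":0},
    {"x":30,"y":0,"z":-110,"rx":0,"ry":0,"rz":0},
    {"x":70,"y":0,"z":-120,"rx":0,"ry":0,"rz":0},
    {"x":120,"y":0,"z":-120,"rx":0,"ry":0,"rz":0},
    {"x":170,"y":0,"z":-120,"rx":0,"ry":0,"rz":0},
    {"x":220,"y":0,"z":-120,"rx":0,"ry":0,"rz":0},
    {"x":220,"y":0,"z":-120,"rx":0,"ry":0,"rz":0}
  ]
}}

```text
time: 26.9
tool_pos: [0.5518, -0.1417, 0.345]
tool_rot: [3.068, -1.404, 0.418]
contact_force: [0.3, -0.5, -0.4]
opening: 0.0908
grip_force: 0.0
```

```bash
bash log.sh; python3 - <<'E'
from kin import *
from h import *
p=read_camera('side')
print([(np.round(d['point'],3).tolist(),round(d['confidence'],2)) for d in mark_of(p,'tipped2')[:6]])
p=read_camera('top');print(bottles(p))
print([(np.round(d['point'],3).tolist(),round(d['confidence'],2)) for d in mark_of(p,'tipped2')[:6]])
E
```

```text
[-0.816  0.331  2.084  1.772  1.175 -0.863] [ 0.552 -0.142  0.345] [ 0.93  0.33 -0.17]
[([0.664, -0.105, 0.056], 0.83), ([0.659, 0.016, 0.056], 0.75), ([0.443, 0.184, 0.031], 0.57), ([0.651, 0.013, -0.003], 0.56)]
{'red': [(array([ 673., -105.]), array([95., 71.]), 8.7), (array([652., 265.]), array([100.,  70.]), 13.7)], 'yellow': [(array([666.,  16.]), array([96., 71.]), 17.4)], 'green': [(array([441., 187.]), array([ 73., 122.]), 15.5)]}
[([0.66, 0.015, 0.059], 0.91), ([0.662, -0.103, 0.056], 0.85), ([0.441, 0.179, 0.031], 0.76), ([0.478, -0.398, 0.002], 0.44), ([0.526, 0.436, 0.074], 0.16)]
```

```bash
python3 - <<'E'
from kin import *
q0=cell.observe()['qpos']
yaw=np.radians(105.5)
qd,e=down([.434,.209,.20],yaw,[[.2,.5,1.6,0,1,0]]);print(qd.round(2),e)
r=rel(q0,qd);print('A',r)
u=pose(q0)[1].inv().apply([-.08,.05,0.05])*1000
sim(q0,[u.tolist()+[0,0,0],r]);print(u.round())
qg,e=down([.434,.209,.083],yaw,[qd])
ql,e=down([.48,-.18,.32],np.radians(15),[qd])
r=rel(qg,ql);print('lift',r,ql.round(2),e);sim(qg,[[0,0,-200,0,0,0],r])
PAD[1]=PAD[1]-[.005,0]
qp,e=place(1,np.radians(10),1,.078,up=.12,S=[[-.7,.9,2,2,1.5,-1.5]]);print(qp.round(2),e)
r=rel(ql,qp);print('pl',r);sim(ql,[r])
E
```

```text
[0.29 0.36 1.77 0.   1.   0.02] 4.279782094639666e-12
A [-133.3, -369.4, 32.3, 59.0, -63.6, -70.4]
q [-0.9   0.09  2.25  1.67  1.22 -0.75] err 0.0 zmin 0.34 ang 0
q [0.29 0.36 1.77 0.   1.   0.02] err 0.0 zmin 0.2 ang 112
[ 39. -74. -66.]
lift [-387.1, -59.6, -237.0, -0.0, 0.0, 90.5] [-0.51  0.3   1.51  0.    1.33  0.8 ] 2.4013466882948337e-14
q [ 0.29  0.27  1.65 -0.    1.22  0.02] err 0.0 zmin 0.096 ang 0
q [-0.51  0.3   1.51 -0.    1.33  0.8 ] err 0.0 zmin 0.285 ang 90
[-0.78  0.68  1.95  2.04  1.13 -1.11] 2.890564687513466e-14
pl [128.6, 85.5, 100.5, -3.5, 79.9, 4.2]
q [-0.78  0.68  1.95  2.04  1.13 -1.11] err 0.0 zmin 0.22 ang 80
```

{"method": "arm_command", "body": {
  "series": [
    {"x":39,"y":-74,"z":-66,"rx":0,"ry":0,"rz":0},
    {"x":39,"y":-74,"z":-66,"rx":30,"ry":-32,"rz":-35},
    {"x":39,"y":-74,"z":-66,"rx":30,"ry":-32,"rz":-35},
    {"x":39,"y":-74,"z":-66,"rx":30,"ry":-32,"rz":-35},
    {"x":39,"y":-74,"z":-66,"rx":30,"ry":-32,"rz":-35},
    {"x":39,"y":-74,"z":-66,"rx":30,"ry":-32,"rz":-35},
    {"x":-133,"y":-369,"z":32,"rx":59,"ry":-63.6,"rz":-70.4},
    {"x":-133,"y":-369,"z":32,"rx":59,"ry":-63.6,"rz":-70.4},
    {"x":-133,"y":-369,"z":32,"rx":59,"ry":-63.6,"rz":-70.4},
    {"x":-133,"y":-369,"z":32,"rx":59,"ry":-63.6,"rz":-70.4},
    {"x":-133,"y":-369,"z":32,"rx":59,"ry":-63.6,"rz":-70.4},
    {"x":-133,"y":-369,"z":32,"rx":59,"ry":-63.6,"rz":-70.4},
    {"x":-133,"y":-369,"z":32,"rx":59,"ry":-63.6,"rz":-70.4},
    {"x":-133,"y":-369,"z":32,"rx":59,"ry":-63.6,"rz":-70.4},
    {"x":-133,"y":-369,"z":32,"rx":59,"ry":-63.6,"rz":-70.4},
    {"x":-133,"y":-369,"z":32,"rx":59,"ry":-63.6,"rz":-70.4},
    {"x":-133,"y":-369,"z":32,"rx":59,"ry":-63.6,"rz":-70.4},
    {"x":-133,"y":-369,"z":32,"rx":59,"ry":-63.6,"rz":-70.4},
    {"x":-133,"y":-369,"z":32,"rx":59,"ry":-63.6,"rz":-70.4}
  ]
}}

```text
time: 29.0
tool_pos: [0.435, 0.207, 0.2015]
tool_rot: [3.139, 0.001, 1.839]
contact_force: [0.6, -0.8, -0.0]
opening: 0.0911
grip_force: 0.0
```

```bash
bash log.sh; python3 - <<'E'
from kin import *
from h import *
p=read_camera('side')
print([(np.round(d['point'],3).tolist(),round(d['confidence'],2)) for d in mark_of(p,'tipped2')[:6]])
p=read_camera('wrist');cv2.imwrite('pics/w.png',p['pixels'])
print([(np.round(d['point'],3).tolist(),round(d['confidence'],2)) for d in mark_of(p,'tipped2')[:6]])
q=observe()['qpos'];qg,e=down([.434,.209,.083],np.radians(105.5),[q]);print(rel(q,qg))
E
```

```text
[ 0.286  0.362  1.773 -0.002  1.005  0.018] [0.435 0.207 0.202] [ 0. -0. -1.]
[([0.444, 0.186, 0.032], 0.89), ([0.661, -0.1, 0.053], 0.76), ([0.658, 0.023, 0.059], 0.61)]
[([0.444, 0.182, 0.032], 0.81)]
[1.6, -0.8, 118.4, 0.1, 0.1, -0.0]
```

View pics/w.png

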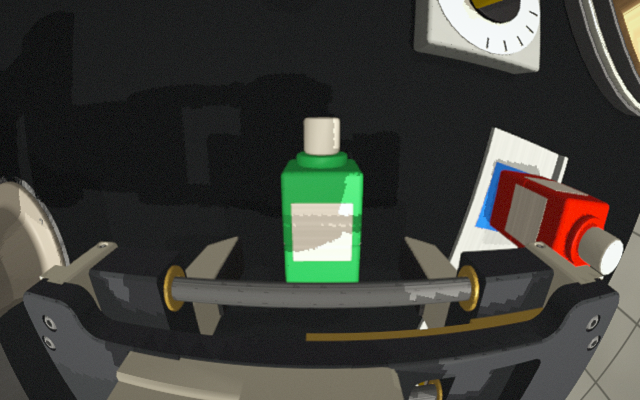

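The wrist view shows the green bottle at (321,225), centred between the fingers with its cap ahead at (321,135). I'll grasp it.

{"method": "arm_command", "body": {
  "series": [
    {"x":1.6,"y":0,"z":40,"rx":0,"ry":0,"rz":0},
    {"x":1.6,"y":0,"z":80,"rx":0,"ry":0,"rz":0},
    {"x":1.6,"y":0,"z":105,"rx":0,"ry":0,"rz":0},
    {"x":1.6,"y":0,"z":118,"rx":0,"ry":0,"rz":0},
    {"x":1.6,"y":0,"z":118,"rx":0,"ry":0,"rz":0},
    {"x":1.6,"y":0,"z":118,"rx":0,"ry":0,"rz":0}
  ]
}}

```text
time: 29.8
tool_pos: [0.4349, 0.2096, 0.0835]
tool_rot: [3.14, 0.002, 1.842]
contact_force: [0.7, -0.5, -0.2]
opening: 0.0906
grip_force: 0.0
```

{"method": "arm_command", "body": {
  "series": [
    {"x":0,"y":0,"z":0,"rx":0,"ry":0,"rz":0},
    {"x":0,"y":0,"z":0,"rx":0,"ry":0,"rz":0},
    {"x":0,"y":0,"z":0,"rx":0,"ry":0,"rz":0},
    {"x":0,"y":0,"z":0,"rx":0,"ry":0,"rz":0},
    {"x":0,"y":0,"z":0,"rx":0,"ry":0,"rz":0},
    {"x":0,"y":0,"z":0,"rx":0,"ry":0,"rz":0},
    {"x":0,"y":0,"z":0,"rx":0,"ry":0,"rz":0},
    {"x":0,"y":0,"z":0,"rx":0,"ry":0,"rz":0}
  ],
  "hand": 50,
  "squeeze": 40
}}

```text
time: 30.6
tool_pos: [0.4349, 0.2097, 0.0836]
tool_rot: [3.14, 0.002, 1.842]
contact_force: [-0.7, 0.6, 5.3]
opening: 0.0637
grip_force: 40.0
```

{"method": "arm_command", "body": {
  "series": [
    {"x":0,"y":0,"z":-40,"rx":0,"ry":0,"rz":0},
    {"x":0,"y":0,"z":-85,"rx":0,"ry":0,"rz":0},
    {"x":0,"y":0,"z":-130,"rx":0,"ry":0,"rz":0},
    {"x":0,"y":0,"z":-170,"rx":0,"ry":0,"rz":0},
    {"x":0,"y":0,"z":-200,"rx":0,"ry":0,"rz":0},
    {"x":-387,"y":-60,"z":-237,"rx":0,"ry":0,"rz":90.5},
    {"x":-387,"y":-60,"z":-237,"rx":0,"ry":0,"rz":90.5},
    {"x":-387,"y":-60,"z":-237,"rx":0,"ry":0,"rz":90.5},
    {"x":-387,"y":-60,"z":-237,"rx":0,"ry":0,"rz":90.5},
    {"x":-387,"y":-60,"z":-237,"rx":0,"ry":0,"rz":90.5},
    {"x":-387,"y":-60,"z":-237,"rx":0,"ry":0,"rz":90.5},
    {"x":-387,"y":-60,"z":-237,"rx":0,"ry":0,"rz":90.5},
    {"x":-387,"y":-60,"z":-237,"rx":0,"ry":0,"rz":90.5},
    {"x":-387,"y":-60,"z":-237,"rx":0,"ry":0,"rz":90.5},
    {"x":-387,"y":-60,"z":-237,"rx":0,"ry":0,"rz":90.5},
    {"x":-387,"y":-60,"z":-237,"rx":0,"ry":0,"rz":90.5},
    {"x":-387,"y":-60,"z":-237,"rx":0,"ry":0,"rz":90.5},
    {"x":-387,"y":-60,"z":-237,"rx":0,"ry":0,"rz":90.5}
  ]
}}

```text
time: 32.4
tool_pos: [0.4799, -0.1789, 0.3203]
tool_rot: [3.141, -0.0, 0.265]
contact_force: [0.3, 0.3, -2.3]
opening: 0.0638
grip_force: 40.0
```

```bash
bash log.sh; python3 - <<'E'
from kin import *
q=cell.observe()['qpos'];PAD[1]=PAD[1]-[.005,0]
qp,e=place(1,np.radians(10),1,.078,up=.12,S=[[-.7,.9,2,2,1.5,-1.5]]);r=rel(q,qp);print('pl',r);sim(q,[r])
E
```

```text
[-0.506  0.297  1.51  -0.     1.333  0.8  ] [ 0.48  -0.179  0.32 ] [ 0. -0. -1.]
pl [128.0, 87.0, 100.9, -3.6, 79.9, 4.4]
q [-0.78  0.68  1.95  2.04  1.13 -1.11] err 0.0 zmin 0.219 ang 80
```

{"method": "arm_command", "body": {
  "series": [
    {"x":30,"y":87,"z":0,"rx":-3.6,"ry":79.9,"rz":4.4},
    {"x":30,"y":87,"z":0,"rx":-3.6,"ry":79.9,"rz":4.4},
    {"x":30,"y":87,"z":0,"rx":-3.6,"ry":79.9,"rz":4.4},
    {"x":30,"y":87,"z":0,"rx":-3.6,"ry":79.9,"rz":4.4},
    {"x":30,"y":87,"z":0,"rx":-3.6,"ry":79.9,"rz":4.4},
    {"x":30,"y":87,"z":0,"rx":-3.6,"ry":79.9,"rz":4.4},
    {"x":30,"y":87,"z":0,"rx":-3.6,"ry":79.9,"rz":4.4},
    {"x":30,"y":87,"z":0,"rx":-3.6,"ry":79.9,"rz":4.4},
    {"x":70,"y":87,"z":20,"rx":-3.6,"ry":79.9,"rz":4.4},
    {"x":110,"y":87,"z":50,"rx":-3.6,"ry":79.9,"rz":4.4},
    {"x":128,"y":87,"z":80,"rx":-3.6,"ry":79.9,"rz":4.4},
    {"x":128,"y":87,"z":101,"rx":-3.6,"ry":79.9,"rz":4.4},
    {"x":128,"y":87,"z":101,"rx":-3.6,"ry":79.9,"rz":4.4},
    {"x":128,"y":87,"z":101,"rx":-3.6,"ry":79.9,"rz":4.4}
  ]
}}

```text
time: 33.8
tool_pos: [0.6265, -0.23, 0.2201]
tool_rot: [3.136, -1.396, 0.177]
contact_force: [0.2, -1.1, -3.5]
opening: 0.0637
grip_force: 40.0
```

```bash
bash log.sh; python3 - <<'E'
from kin import *
from h import *
cv2.imwrite('pics/s3.png',read_camera('side')['pixels'])
q=cell.observe()['qpos'];PAD[1]=PAD[1]-[.005,0]
qp,e=place(1,np.radians(10),1,.078,S=[q]);r=rel(q,qp);print('pl',r);sim(q,[r])
E
```

```text
[-0.784  0.677  1.953  2.043  1.126 -1.113] [ 0.627 -0.23   0.22 ] [ 0.97  0.17 -0.17]
pl [-119.9, -1.3, 20.9, 0.2, -0.1, 0.1]
q [-0.78  0.94  1.94  2.13  1.25 -1.34] err 0.0 zmin 0.1 ang 0
```

View pics/s3.png

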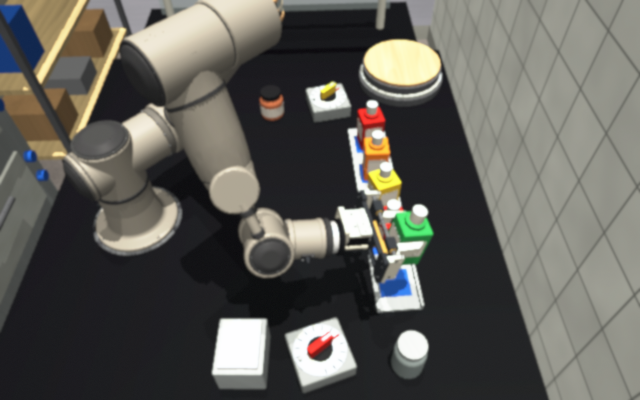

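Green hangs cap-up over pad 1 at (415,235), clear of red on pad 2, and the napkins and counter are clear too. I'll lower and release.

{"method": "arm_command", "body": {
  "series": [
    {"x":-40,"y":0,"z":7,"rx":0,"ry":0,"rz":0},
    {"x":-75,"y":0,"z":13,"rx":0,"ry":0,"rz":0},
    {"x":-100,"y":0,"z":17,"rx":0,"ry":0,"rz":0},
    {"x":-111,"y":0,"z":19,"rx":0,"ry":0,"rz":0},
    {"x":-119,"y":0,"z":20,"rx":0,"ry":0,"rz":0},
    {"x":-119,"y":0,"z":20,"rx":0,"ry":0,"rz":0},
    {"x":-119,"y":0,"z":20,"rx":0,"ry":0,"rz":0}
  ]
}}

```text
time: 34.55
tool_pos: [0.6259, -0.2306, 0.1009]
tool_rot: [3.127, -1.398, 0.185]
contact_force: [0.5, 0.4, -3.2]
opening: 0.0637
grip_force: 40.0
```

{"method": "arm_command", "body": {
  "series": [
    {"x":0,"y":0,"z":0,"rx":0,"ry":0,"rz":0},
    {"x":0,"y":0,"z":0,"rx":0,"ry":0,"rz":0},
    {"x":0,"y":0,"z":0,"rx":0,"ry":0,"rz":0},
    {"x":0,"y":0,"z":0,"rx":0,"ry":0,"rz":0},
    {"x":0,"y":0,"z":0,"rx":0,"ry":0,"rz":0},
    {"x":0,"y":0,"z":0,"rx":0,"ry":0,"rz":0},
    {"x":0,"y":0,"z":0,"rx":0,"ry":0,"rz":0},
    {"x":0,"y":0,"z":0,"rx":0,"ry":0,"rz":0}
  ],
  "hand": 85
}}

```text
time: 35.35
tool_pos: [0.6256, -0.2302, 0.0993]
tool_rot: [3.139, -1.397, 0.174]
contact_force: [0.2, 0.2, -0.3]
opening: 0.0853
grip_force: 0.0
```

{"method": "arm_command", "body": {
  "series": [
    {"x":0,"y":0,"z":-15,"rx":0,"ry":0,"rz":0},
    {"x":0,"y":0,"z":-35,"rx":0,"ry":0,"rz":0},
    {"x":0,"y":0,"z":-60,"rx":0,"ry":0,"rz":0},
    {"x":0,"y":0,"z":-90,"rx":0,"ry":0,"rz":0},
    {"x":30,"y":0,"z":-110,"rx":0,"ry":0,"rz":0},
    {"x":70,"y":0,"z":-120,"rx":0,"ry":0,"rz":0},
    {"x":120,"y":0,"z":-120,"rx":0,"ry":0,"rz":0},
    {"x":170,"y":0,"z":-120,"rx":0,"ry":0,"rz":0},
    {"x":200,"y":0,"z":-120,"rx":0,"ry":0,"rz":0},
    {"x":200,"y":0,"z":-120,"rx":0,"ry":0,"rz":0}
  ]
}}

```text
time: 36.35
tool_pos: [0.543, -0.2442, 0.322]
tool_rot: [3.092, -1.401, 0.221]
contact_force: [-0.2, -0.2, 0.7]
opening: 0.0848
grip_force: 0.0
```

```bash
bash log.sh; python3 - <<'E'
from kin import *
from h import *
p=read_camera('side')
print([(np.round(d['point'],3).tolist(),round(d['confidence'],2)) for d in mark_of(p,'tipped2')[:6]])
t=read_camera('top')
print([(np.round(d['point'],3).tolist(),round(d['confidence'],2)) for d in mark_of(t,'tipped2')[:6]])
def crop(p,c,r=26):
    K=p['K'];u=cv2.projectPoints(np.array([c]),p['rvec'],p['tvec'],K,None)[0].ravel().astype(int)
    return cv2.resize(p['pixels'][u[1]-r:u[1]+r,u[0]-r:u[0]+r],(390,290),interpolation=2)
L,Rr=np.array([.481,-.401,.06]),np.array([.528,.435,.06])
cv2.imwrite('pics/k.png',np.vstack([np.hstack([crop(t,L),crop(t,Rr)]),np.hstack([crop(p,L,40),crop(p,Rr,40)])]))
for v in(p,t):
  for n in('grip_left','grip_right','counter_left','counter_right'):print(n,[(np.round(d['point'],3).tolist(),round(d['confidence'],2)) for d in mark_of(v,n)[:2]])
E
```

```text
[-0.952  0.408  2.046  1.817  1.158 -0.905] [ 0.543 -0.244  0.322] [ 0.97  0.17 -0.17]
[([0.663, -0.225, 0.059], 0.89)]
[([0.66, 0.016, 0.059], 0.76), ([0.661, -0.1, 0.057], 0.63)]
grip_left [([0.481, -0.402, 0.075], 0.83)]
grip_right []
counter_left []
counter_right [([0.531, 0.433, 0.001], 0.69)]
grip_left [([0.478, -0.396, 0.077], 0.73), ([0.647, 0.135, 0.008], 0.21)]
grip_right [([0.53, 0.435, 0.068], 0.55), ([0.644, 0.137, 0.009], 0.55)]
counter_left [([0.478, -0.4, -0.0], 0.92), ([0.646, 0.26, 0.059], 0.55)]
counter_right [([0.53, 0.436, 0.001], 0.82)]
```

View pics/k.png

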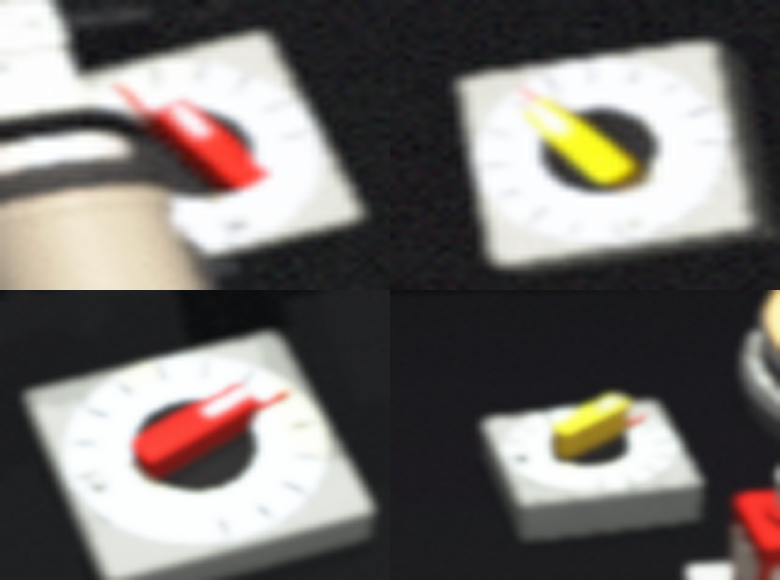

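Bottles stand on pads 1–3. Top crops: the red pointer at (122,90) and the yellow one at (525,90) both point to about azimuth 45°. The zero marks, near (237,225) and (625,222), sit at about 195°, so each knob needs about 150° anticlockwise.

```bash
python3 - <<'E'
from kin import *
q0=cell.observe()['qpos']
qd,e=down([.480,-.400,.22],np.radians(47),[[-.8,.5,1.6,0,1,0]]);print(qd.round(2),e)
u=pose(q0)[1].inv().apply([-.06,0,0.05])*1000
r=rel(q0,qd);print(u.round(),'A',r);sim(q0,[u.tolist()+[0,0,0],r])
E
```

```text
[-0.82  0.58  1.33  0.    1.22 -0.07] 4.796749101010547e-09
[ 39. -10. -67.] A [-110.5, 142.7, -70.7, 25.9, -77.0, -30.9]
q [-1.08  0.26  2.1   1.67  1.23 -0.78] err 0.0 zmin 0.32 ang 0
q [-0.82  0.58  1.33 -0.    1.22 -0.07] err 0.0 zmin 0.22 ang 87
```

{"method": "arm_command", "body": {
  "series": [
    {"x":39,"y":-10,"z":-67,"rx":0,"ry":0,"rz":0},
    {"x":39,"y":-10,"z":-67,"rx":13,"ry":-38,"rz":-15},
    {"x":39,"y":-10,"z":-67,"rx":13,"ry":-38,"rz":-15},
    {"x":39,"y":-10,"z":-67,"rx":13,"ry":-38,"rz":-15},
    {"x":39,"y":-10,"z":-67,"rx":26,"ry":-77,"rz":-31},
    {"x":39,"y":-10,"z":-67,"rx":26,"ry":-77,"rz":-31},
    {"x":-110.5,"y":143,"z":-71,"rx":26,"ry":-77,"rz":-31},
    {"x":-110.5,"y":143,"z":-71,"rx":26,"ry":-77,"rz":-31},
    {"x":-110.5,"y":143,"z":-71,"rx":26,"ry":-77,"rz":-31},
    {"x":-110.5,"y":143,"z":-71,"rx":26,"ry":-77,"rz":-31},
    {"x":-110.5,"y":143,"z":-71,"rx":26,"ry":-77,"rz":-31},
    {"x":-110.5,"y":143,"z":-71,"rx":26,"ry":-77,"rz":-31},
    {"x":-110.5,"y":143,"z":-71,"rx":26,"ry":-77,"rz":-31},
    {"x":-110.5,"y":143,"z":-71,"rx":26,"ry":-77,"rz":-31},
    {"x":-110.5,"y":143,"z":-71,"rx":26,"ry":-77,"rz":-31},
    {"x":-110.5,"y":143,"z":-71,"rx":26,"ry":-77,"rz":-31}
  ],
  "hand": 60
}}

```text
time: 38.55
tool_pos: [0.4795, -0.4005, 0.2219]
tool_rot: [3.139, -0.0, 0.822]
contact_force: [-0.1, -0.9, -0.3]
opening: 0.0599
grip_force: 0.0
```

```bash
bash log.sh; python3 - <<'E'
from kin import *
from h import *
p=read_camera('side')
for n in('tipped1','grip_left'): print([(np.round(d['point'],3).tolist(),round(d['confidence'],2)) for d in mark_of(p,n)[:6]])
p=read_camera('wrist');cv2.imwrite('pics/w2.png',p['pixels'])
for n in('grip_left',): print([(np.round(d['point'],3).tolist(),round(d['confidence'],2)) for d in mark_of(p,n)[:6]])
def fe(p,X):
    c=cv2.Rodrigues(p['rvec'])[0]@np.array(X)+np.ravel(p['tvec']);th=np.arctan2(np.hypot(c[0],c[1]),c[2]);f=p['K'][0][0]
    return (p['K'][:2,2] if isinstance(p['K'],np.ndarray) else 0)+f*th*c[:2]/np.hypot(c[0],c[1])
G=np.array([.48,-.4,.085]);print('expect ctr',fe(p,G),'bar ends at 47deg',[fe(p,G+s*.03*np.array([np.cos(.82),np.sin(.82),0])) for s in(1,-1)])
q=observe()['qpos'];qg,e=down([.48,-.4,.125],np.radians(47),[q]);print(rel(q,qg))
E
```

```text
[-0.819  0.581  1.334  0.     1.225 -0.07 ] [ 0.479 -0.4    0.222] [ 0. -0. -1.]
[([0.665, -0.225, 0.054], 0.82), ([0.637, 0.012, 0.056], 0.74), ([0.666, -0.104, 0.052], 0.69), ([0.483, -0.403, 0.074], 0.27)]
[]
[([0.48, -0.402, 0.075], 0.57)]
expect ctr [320.30473865 213.79395332] bar ends at 47deg [array([320.39330801, 176.20923036]), array([320.22792591, 248.43059247])]
[0.6, -0.2, 95.9, 0.1, 0.0, 0.1]
```

View pics/w2.png

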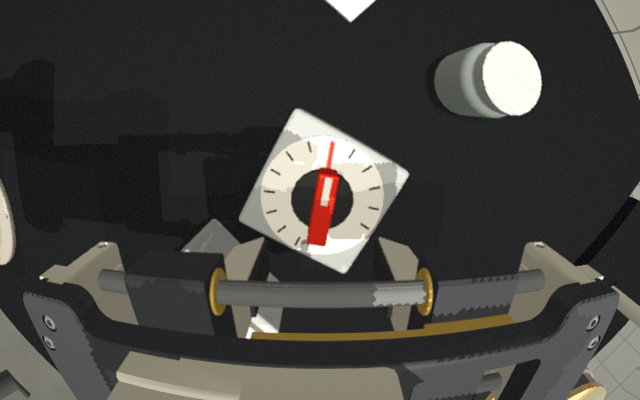

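The wrist view shows the red bar from (317,243) to (329,170), tilted 9° clockwise from the tool's x. So its azimuth is about 38° and the remaining turn is about 159°.

{"method": "arm_command", "body": {
  "series": [
    {"x":1,"y":2,"z":20,"rx":0,"ry":0,"rz":8},
    {"x":1,"y":2,"z":50,"rx":0,"ry":0,"rz":9},
    {"x":1,"y":2,"z":75,"rx":0,"ry":0,"rz":9},
    {"x":1,"y":2,"z":90,"rx":0,"ry":0,"rz":9},
    {"x":1,"y":2,"z":97,"rx":0,"ry":0,"rz":9},
    {"x":1,"y":2,"z":97,"rx":0,"ry":0,"rz":9},
    {"x":1,"y":2,"z":97,"rx":0,"ry":0,"rz":9}
  ]
}}

```text
time: 39.5
tool_pos: [0.4824, -0.4015, 0.1245]
tool_rot: [3.139, 0.0, 0.666]
contact_force: [-0.6, -0.3, 0.2]
opening: 0.06
grip_force: 0.0
```

{"method": "arm_command", "body": {
  "series": [
    {"x":0,"y":0,"z":0,"rx":0,"ry":0,"rz":0},
    {"x":0,"y":0,"z":0,"rx":0,"ry":0,"rz":0},
    {"x":0,"y":0,"z":0,"rx":0,"ry":0,"rz":0},
    {"x":0,"y":0,"z":0,"rx":0,"ry":0,"rz":0},
    {"x":0,"y":0,"z":0,"rx":0,"ry":0,"rz":0},
    {"x":0,"y":0,"z":0,"rx":0,"ry":0,"rz":0},
    {"x":0,"y":0,"z":0,"rx":0,"ry":0,"rz":0},
    {"x":0,"y":0,"z":0,"rx":0,"ry":0,"rz":0},
    {"x":0,"y":0,"z":0,"rx":0,"ry":0,"rz":0},
    {"x":0,"y":0,"z":0,"rx":0,"ry":0,"rz":0}
  ],
  "hand": 5,
  "squeeze": 15
}}

```text
time: 40.5
tool_pos: [0.4813, -0.4004, 0.1236]
tool_rot: [-3.14, 0.001, 0.666]
contact_force: [-3.4, 4.1, 4.2]
opening: 0.0161
grip_force: 15.0
```

{"method": "arm_command", "body": {
  "series": [
    {"x":0,"y":0,"z":0,"rx":0,"ry":0,"rz":-8},
    {"x":0,"y":0,"z":0,"rx":0,"ry":0,"rz":-16},
    {"x":0,"y":0,"z":0,"rx":0,"ry":0,"rz":-24},
    {"x":0,"y":0,"z":0,"rx":0,"ry":0,"rz":-32},
    {"x":0,"y":0,"z":0,"rx":0,"ry":0,"rz":-40},
    {"x":0,"y":0,"z":0,"rx":0,"ry":0,"rz":-48},
    {"x":0,"y":0,"z":0,"rx":0,"ry":0,"rz":-56},
    {"x":0,"y":0,"z":0,"rx":0,"ry":0,"rz":-64},
    {"x":0,"y":0,"z":0,"rx":0,"ry":0,"rz":-72},
    {"x":0,"y":0,"z":0,"rx":0,"ry":0,"rz":-80},
    {"x":0,"y":0,"z":0,"rx":0,"ry":0,"rz":-88},
    {"x":0,"y":0,"z":0,"rx":0,"ry":0,"rz":-96},
    {"x":0,"y":0,"z":0,"rx":0,"ry":0,"rz":-104},
    {"x":0,"y":0,"z":0,"rx":0,"ry":0,"rz":-112},
    {"x":0,"y":0,"z":0,"rx":0,"ry":0,"rz":-120},
    {"x":0,"y":0,"z":0,"rx":0,"ry":0,"rz":-128},
    {"x":0,"y":0,"z":0,"rx":0,"ry":0,"rz":-136},
    {"x":0,"y":0,"z":0,"rx":0,"ry":0,"rz":-144},
    {"x":0,"y":0,"z":0,"rx":0,"ry":0,"rz":-150},
    {"x":0,"y":0,"z":0,"rx":0,"ry":0,"rz":-150}
  ]
}}

```text
time: 42.5
tool_pos: [0.4818, -0.4002, 0.1237]
tool_rot: [3.141, -0.001, -2.998]
contact_force: [-1.9, 5.1, 3.1]
opening: 0.0162
grip_force: 15.0
```

```bash
python3 -c "
from h import *
s=observe();print(s['qpos'],s['torque'],s['contact_force'])"
```

```text
[-8.15451544e-01  6.89499004e-01  1.42854808e+00 -3.07623851e-05
  1.02481914e+00 -2.53024163e+00] [0.85542414 0.35143416 0.04996899] [-1.94596085  5.12782327  3.12029171]
```

{"method": "arm_command", "body": {
  "series": [
    {"x":0,"y":0,"z":0,"rx":0,"ry":0,"rz":-3},
    {"x":0,"y":0,"z":0,"rx":0,"ry":0,"rz":-6},
    {"x":0,"y":0,"z":0,"rx":0,"ry":0,"rz":-6}
  ]
}}

```text
time: 42.8
tool_pos: [0.4818, -0.4002, 0.1236]
tool_rot: [3.14, -0.001, -2.895]
contact_force: [-1.6, 5.1, 4.5]
opening: 0.0158
grip_force: 15.0
```

```bash
python3 -c "
from h import *
s=observe();print(s['qpos'],s['torque'],s['contact_force'])"
```

```text
[-8.15452560e-01  6.89480786e-01  1.42860445e+00  3.40273010e-05
  1.02485612e+00 -2.63305463e+00] [0.92658765 0.3570002  0.05009795] [-1.57921495  5.07591035  4.52962688]
```

{"method": "arm_command", "body": {
  "series": [
    {"x":0,"y":0,"z":0,"rx":0,"ry":0,"rz":-2},
    {"x":0,"y":0,"z":0,"rx":0,"ry":0,"rz":-4},
    {"x":0,"y":0,"z":0,"rx":0,"ry":0,"rz":-4}
  ]
}}

```text
time: 43.1
tool_pos: [0.4818, -0.4002, 0.1236]
tool_rot: [3.14, -0.001, -2.826]
contact_force: [-2.5, 4.1, 3.9]
opening: 0.0159
grip_force: 15.0
```

```bash
python3 -c "
from h import *
s=observe();print(s['qpos'],s['torque'],s['contact_force'])"
```

```text
[-8.15455378e-01  6.89464363e-01  1.42865820e+00  1.07845193e-04
  1.02487502e+00 -2.70222059e+00] [ 0.93143099  0.33587263 -0.01220122] [-2.52514718  4.07312732  3.88324527]
```

{"method": "arm_command", "body": {
  "series": [
    {"x":0,"y":0,"z":0,"rx":0,"ry":0,"rz":-2},
    {"x":0,"y":0,"z":0,"rx":0,"ry":0,"rz":-3},
    {"x":0,"y":0,"z":0,"rx":0,"ry":0,"rz":-3}
  ]
}}

```text
time: 43.4
tool_pos: [0.4819, -0.4001, 0.1236]
tool_rot: [3.14, 0.0, -2.775]
contact_force: [-0.7, 6.2, 3.6]
opening: 0.0164
grip_force: 15.4
```

```bash
python3 -c "
from h import *
s=observe();print(s['qpos'][5],s['torque'],s['contact_force'],s['joint_efforts'][5])"
```

```text
-2.7535426628278135 [ 0.99977361  0.27527279 -0.40997265] [-0.67792925  6.1720864   3.5694361 ] -0.5593927949666977
```

{"method": "arm_command", "body": {
  "series": [
    {"x":0,"y":0,"z":0,"rx":0,"ry":0,"rz":-2},
    {"x":0,"y":0,"z":0,"rx":0,"ry":0,"rz":-3},
    {"x":0,"y":0,"z":0,"rx":0,"ry":0,"rz":-3}
  ]
}}

```text
time: 43.7
tool_pos: [0.4822, -0.4, 0.1236]
tool_rot: [3.14, 0.001, -2.722]
contact_force: [-0.2, 5.0, 2.9]
opening: 0.0172
grip_force: 16.1
```

```bash
python3 -c "
from h import *
s=observe();print(s['qpos'][5],s['torque'],s['contact_force'],s['joint_efforts'][5],s['opening'])
p=read_camera('side');cv2.imwrite('pics/k2.png',cv2.resize(p['pixels'][300:400,260:380],(600,500),interpolation=2))"
```

```text
-2.8058574587869183 [ 0.98173382  0.0335235  -0.42884135] [-0.18912428  4.99393826  2.93529681] -0.6251853704452515 0.017175419217391266
```

View pics/k2.png

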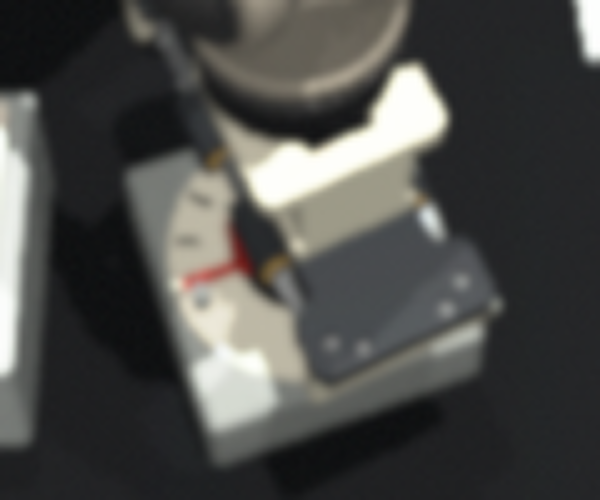

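The torque jumped to -0.41 N m and the opening has started to grow. In the crop the pointer at (185,285) sits at the pin near (203,298), so the red knob is home. I'll release it and go to the right knob.

{"method": "arm_command", "body": {
  "series": [
    {"x":0,"y":0,"z":0,"rx":0,"ry":0,"rz":0},
    {"x":0,"y":0,"z":0,"rx":0,"ry":0,"rz":0},
    {"x":0,"y":0,"z":0,"rx":0,"ry":0,"rz":0},
    {"x":0,"y":0,"z":0,"rx":0,"ry":0,"rz":0},
    {"x":0,"y":0,"z":0,"rx":0,"ry":0,"rz":0},
    {"x":0,"y":0,"z":-30,"rx":0,"ry":0,"rz":0},
    {"x":0,"y":0,"z":-80,"rx":0,"ry":0,"rz":0},
    {"x":0,"y":0,"z":-130,"rx":0,"ry":0,"rz":0},
    {"x":0,"y":0,"z":-200,"rx":0,"ry":0,"rz":90},
    {"x":0,"y":0,"z":-200,"rx":0,"ry":0,"rz":90},
    {"x":0,"y":0,"z":-200,"rx":0,"ry":0,"rz":90},
    {"x":0,"y":0,"z":-200,"rx":0,"ry":0,"rz":90},
    {"x":0,"y":0,"z":-200,"rx":0,"ry":0,"rz":90},
    {"x":0,"y":0,"z":-200,"rx":0,"ry":0,"rz":90},
    {"x":0,"y":0,"z":-200,"rx":0,"ry":0,"rz":90},
    {"x":0,"y":0,"z":-200,"rx":0,"ry":0,"rz":90},
    {"x":0,"y":0,"z":-200,"rx":0,"ry":0,"rz":90},
    {"x":0,"y":0,"z":-200,"rx":0,"ry":0,"rz":90},
    {"x":0,"y":0,"z":-200,"rx":0,"ry":0,"rz":90},
    {"x":0,"y":0,"z":-200,"rx":0,"ry":0,"rz":90}
  ],
  "hand": 60
}}

```text
time: 45.75
tool_pos: [0.4819, -0.401, 0.3236]
tool_rot: [-3.141, 0.001, 1.992]
contact_force: [-0.2, 0.0, -1.0]
opening: 0.0599
grip_force: 0.0
```

```bash
bash log.sh; python3 - <<'E'
from kin import *
q0=cell.observe()['qpos']
qd,e=down([.53,.435,.22],np.radians(36),[[.6,.5,1.6,0,1,1]]);print(qd.round(2),e)
r=rel(q0,qd)
u=pose(q0)[1].inv().apply([0,.42,0])*1000;v=pose(q0)[1].inv().apply(np.array([.53,.435,.32])-pose(q0)[0])*1000
r3=np.array(r[3:]);print(u.round(),v.round(),r);sim(q0,[u.tolist()+(r3/2).tolist(),v.tolist()+r[3:],r])
E
```

```text
[-8.160e-01  5.160e-01  1.163e+00 -1.000e-03  1.462e+00 -1.237e+00] [ 0.482 -0.401  0.324] [ 0. -0. -1.]
[0.58 0.7  1.12 0.   1.32 1.52] 5.758831369740037e-11
[383. 172.  -0.] [743. 385.   3.] [743.5, 385.4, 102.8, 0.0, 0.1, 78.1]
q [-0.12  0.24  1.58 -0.    1.32  0.14] err 0.0 zmin 0.324 ang 39
q [0.58 0.64 0.95 0.   1.55 1.52] err 0.0 zmin 0.32 ang 39
q [0.58 0.7  1.12 0.   1.32 1.52] err 0.0 zmin 0.22 ang 0
```

{"method": "arm_command", "body": {
  "series": [
    {"x":383,"y":172,"z":0,"rx":0,"ry":0,"rz":39},
    {"x":383,"y":172,"z":0,"rx":0,"ry":0,"rz":39},
    {"x":383,"y":172,"z":0,"rx":0,"ry":0,"rz":39},
    {"x":383,"y":172,"z":0,"rx":0,"ry":0,"rz":39},
    {"x":383,"y":172,"z":0,"rx":0,"ry":0,"rz":39},
    {"x":383,"y":172,"z":0,"rx":0,"ry":0,"rz":39},
    {"x":383,"y":172,"z":0,"rx":0,"ry":0,"rz":39},
    {"x":383,"y":172,"z":0,"rx":0,"ry":0,"rz":39},
    {"x":743,"y":385,"z":3,"rx":0,"ry":0,"rz":78},
    {"x":743,"y":385,"z":3,"rx":0,"ry":0,"rz":78},
    {"x":743,"y":385,"z":3,"rx":0,"ry":0,"rz":78},
    {"x":743,"y":385,"z":3,"rx":0,"ry":0,"rz":78},
    {"x":743,"y":385,"z":3,"rx":0,"ry":0,"rz":78},
    {"x":743,"y":385,"z":3,"rx":0,"ry":0,"rz":78},
    {"x":743,"y":385,"z":3,"rx":0,"ry":0,"rz":78},
    {"x":743,"y":385,"z":3,"rx":0,"ry":0,"rz":78},
    {"x":743,"y":385,"z":50,"rx":0,"ry":0,"rz":78},
    {"x":743,"y":385,"z":103,"rx":0,"ry":0,"rz":78},
    {"x":743,"y":385,"z":103,"rx":0,"ry":0,"rz":78},
    {"x":743,"y":385,"z":103,"rx":0,"ry":0,"rz":78}
  ]
}}

```text
time: 47.75
tool_pos: [0.5273, 0.4347, 0.2144]
tool_rot: [3.141, 0.01, 0.635]
contact_force: [-0.6, -1.0, -0.2]
opening: 0.0603
grip_force: 0.0
```

```bash
bash log.sh; python3 - <<'E'
from kin import *
from h import *
p=read_camera('side')
for n in('tipped1','grip_right'): print([(np.round(d['point'],3).tolist(),round(d['confidence'],2)) for d in mark_of(p,n)[:6]])
k=cv2.resize(p['pixels'][310:400,270:370],(400,360),interpolation=2)
p=read_camera('wrist')
for n in('grip_right',): print([(np.round(d['point'],3).tolist(),round(d['confidence'],2)) for d in mark_of(p,n)[:6]])
w=cv2.resize(p['pixels'][90:280,220:420],(380,360),interpolation=2)
cv2.imwrite('pics/w3.png',np.hstack([w,k]))
E
```

```text
[ 5.780e-01  7.020e-01  1.129e+00 -1.000e-03  1.320e+00  1.514e+00] [0.527 0.435 0.214] [-0.01 -0.01 -1.  ]
[([0.636, 0.013, 0.057], 0.66), ([0.663, -0.222, 0.06], 0.61), ([0.663, -0.106, 0.055], 0.56)]
[]
[([0.534, 0.438, 0.079], 0.75)]
```

View pics/w3.png

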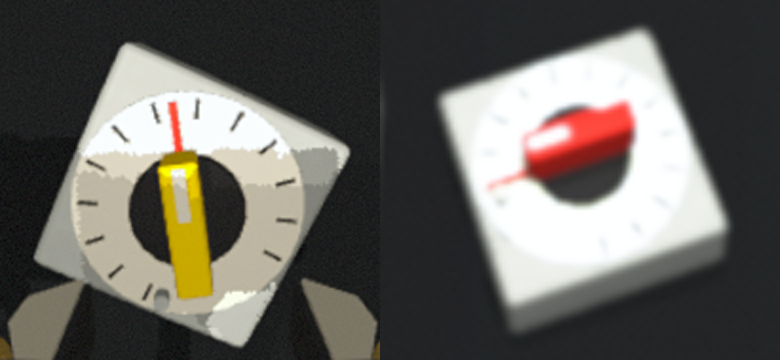

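```bash
bash log.sh; python3 - <<'E'
from kin import *
from h import *
q=observe()['qpos'];qg,e=down([.5305,.4355,.1245],np.radians(45.5),[q]);print(rel(q,qg))
for c in('top','side'):
  p=read_camera(c)
  if c=='top':print(bottles(p)['yellow'],bottles(p).get('red'))
  for n in('tipped2','pad1','shaker','jar'): print([(np.round(d['point'],3).tolist(),round(d['confidence'],2)) for d in mark_of(p,n)[:6]])
E
```

```text
[ 5.750e-01  6.920e-01  1.124e+00 -1.000e-03  1.322e+00  1.515e+00] [0.53  0.434 0.223] [ 0.  0. -1.]
[0.6, -1.1, 98.2, 0.1, -0.2, -9.4]
[(array([667., 142.]), array([61., 58.]), 0.6), (array([637.,   8.]), array([93., 66.]), 19.5)] [(array([ 671., -107.]), array([98., 72.]), 11.8), (array([652., 267.]), array([98., 74.]), 12.4)]
[([0.663, -0.1, 0.054], 0.94), ([0.66, -0.228, 0.059], 0.94), ([0.635, 0.009, 0.059], 0.63)]
[([0.66, -0.104, 0.01], 0.82), ([0.646, 0.253, 0.008], 0.79), ([0.645, 0.137, 0.007], 0.77), ([0.661, -0.224, 0.005], 0.66)]
[([0.669, -0.42, 0.0], 0.93), ([0.65, 0.015, 0.006], 0.36)]
[([0.349, 0.413, 0.007], 0.52)]
[([0.637, 0.013, 0.057], 0.73), ([0.663, -0.103, 0.057], 0.69), ([0.662, -0.224, 0.056], 0.59)]
[([0.652, -0.098, 0.002], 0.97), ([0.638, 0.258, 0.011], 0.85), ([0.65, 0.134, 0.009], 0.84), ([0.651, 0.017, 0.01], 0.72), ([0.659, -0.222, 0.009], 0.63)]
[([0.669, -0.42, 0.0], 0.88), ([0.65, 0.016, 0.011], 0.21)]
[([0.35, 0.412, -0.001], 0.61)]
```

The red knob's pointer sits on its pin (right crop). The yellow bottle has been knocked to about (0.636, 0.011), so I'll push it back onto pad 3 with the fingertips before finishing the second knob.

```bash
cat >> kin.py <<'E'
def push(back,S,tipz=.034,psi=np.radians(20),d=np.radians(25),sg=1,up=0,c=np.array([.652,.016])):
    T=np.array([np.cos(psi),np.sin(psi),0]);t=np.r_[c,tipz+up]-(.036+back)*T
    return ik(t-.0655*(np.cos(d)*T-np.sin(d)*np.array([0,0,1])),leanR(psi,sg,d),S)
E
python3 - <<'E'
from kin import *
q0=cell.observe()['qpos']
qm,e=down([.47,.10,.36],np.radians(36),[[.1,.4,1.5,0,1.3,.5]]);print(qm.round(2),e)
r=rel(q0,qm);print('M',r);qm=sim(q0,[[0,0,-120,0,0,0],r])
qh,e=push(.09,[[-.4,.5,2.2,2.,1.2,-1.2]],up=.15);print(qh.round(2),e)
r=rel(qm,qh);print('H',r);sim(qm,[r])
q1,e=push(.07,[qh]);print(q1.round(2),e,rel(qh,q1));sim(qh,[rel(qh,q1)])
E
```

```text
[ 0.05  0.21  1.51 -0.    1.41  0.99] 2.1123846632752193e-09
M [-245.2, 235.2, -139.8, 0.1, 0.0, 0.2]
q [ 0.58  0.63  0.91 -0.    1.59  1.52] err 0.0 zmin 0.228 ang 0
q [0.05 0.21 1.51 0.   1.42 0.99] err 0.0 zmin 0.341 ang 0
[-0.71  0.39  2.4   1.9   0.99 -1.2 ] 2.224838699983014e-12
H [-80.2, 124.0, 148.3, -9.1, 64.6, 14.2]
q [-0.71  0.39  2.4   1.9   0.99 -1.2 ] err 0.0 zmin 0.212 ang 67
[-0.65  0.9   2.39  2.19  1.22 -1.7 ] 9.556303048875291e-13 [-127.5, -0.0, 81.5, 0.0, 0.0, 0.0]
q [-0.65  0.9   2.39  2.19  1.22 -1.7 ] err 0.0 zmin 0.062 ang 0
```

{"method": "arm_command", "body": {
  "series": [
    {"x":0,"y":0,"z":-50,"rx":0,"ry":0,"rz":0},
    {"x":0,"y":0,"z":-120,"rx":0,"ry":0,"rz":0},
    {"x":0,"y":0,"z":-120,"rx":0,"ry":0,"rz":0},
    {"x":-245,"y":235,"z":-140,"rx":0,"ry":0,"rz":0},
    {"x":-245,"y":235,"z":-140,"rx":0,"ry":0,"rz":0},
    {"x":-245,"y":235,"z":-140,"rx":0,"ry":0,"rz":0},
    {"x":-245,"y":235,"z":-140,"rx":0,"ry":0,"rz":0},
    {"x":-245,"y":235,"z":-140,"rx":0,"ry":0,"rz":0},
    {"x":-245,"y":235,"z":-140,"rx":0,"ry":0,"rz":0},
    {"x":-245,"y":235,"z":-140,"rx":0,"ry":0,"rz":0},
    {"x":-245,"y":235,"z":-140,"rx":0,"ry":0,"rz":0},
    {"x":-245,"y":235,"z":-140,"rx":0,"ry":0,"rz":0},
    {"x":-245,"y":235,"z":-140,"rx":0,"ry":0,"rz":0}
  ],
  "hand": 40
}}

```text
time: 49.8
tool_pos: [0.4702, 0.101, 0.3602]
tool_rot: [3.141, 0.0, 0.632]
contact_force: [-1.0, -0.8, 0.4]
opening: 0.0401
grip_force: 0.0
```

{"method": "arm_command", "body": {
  "series": [
    {"x":-80,"y":124,"z":148,"rx":-9.1,"ry":64.6,"rz":14.2},
    {"x":-80,"y":124,"z":148,"rx":-9.1,"ry":64.6,"rz":14.2},
    {"x":-80,"y":124,"z":148,"rx":-9.1,"ry":64.6,"rz":14.2},
    {"x":-80,"y":124,"z":148,"rx":-9.1,"ry":64.6,"rz":14.2},
    {"x":-80,"y":124,"z":148,"rx":-9.1,"ry":64.6,"rz":14.2},
    {"x":-80,"y":124,"z":148,"rx":-9.1,"ry":64.6,"rz":14.2},
    {"x":-80,"y":124,"z":148,"rx":-9.1,"ry":64.6,"rz":14.2},
    {"x":-80,"y":124,"z":148,"rx":-9.1,"ry":64.6,"rz":14.2},
    {"x":-80,"y":124,"z":148,"rx":-9.1,"ry":64.6,"rz":14.2},
    {"x":-80,"y":124,"z":148,"rx":-9.1,"ry":64.6,"rz":14.2},
    {"x":-80,"y":124,"z":148,"rx":-9.1,"ry":64.6,"rz":14.2}
  ]
}}

```text
time: 50.9
tool_pos: [0.4791, -0.0471, 0.2123]
tool_rot: [3.134, -1.139, 0.357]
contact_force: [0.6, 0.8, -0.8]
opening: 0.0399
grip_force: 0.0
```

```bash
bash log.sh; python3 - <<'E'
from kin import *
q=cell.observe()['qpos']
for b in(.07,0): q1,e=push(b,[q]);print(rel(q,q1),e)
p=cell.read_camera('side');print([(np.round(d['point'],3).tolist(),round(d['confidence'],2)) for d in cell.mark_of(p,'tipped2')[:6]])
E
```

```text
[-0.709  0.394  2.395  1.904  0.992 -1.207] [ 0.479 -0.047  0.212] [ 0.85  0.31 -0.42]
[-129.0, -0.7, 80.0, 0.0, -0.3, 0.2] 1.0166649624522407e-12
[-99.7, -0.6, 143.6, 0.0, -0.3, 0.2] 1.670169329857066e-13
[([0.633, 0.011, 0.056], 0.77), ([0.665, -0.226, 0.06], 0.66), ([0.662, -0.105, 0.058], 0.62), ([0.484, -0.401, 0.076], 0.38), ([0.527, 0.433, 0.074], 0.32)]
```

{"method": "arm_command", "body": {
  "series": [
    {"x":-50,"y":0,"z":31,"rx":0,"ry":0,"rz":0},
    {"x":-95,"y":0,"z":59,"rx":0,"ry":0,"rz":0},
    {"x":-129,"y":-0.7,"z":80,"rx":0,"ry":0,"rz":0},
    {"x":-129,"y":-0.7,"z":80,"rx":0,"ry":0,"rz":0},
    {"x":-114,"y":-0.7,"z":112,"rx":0,"ry":0,"rz":0},
    {"x":-110,"y":-0.7,"z":122,"rx":0,"ry":0,"rz":0},
    {"x":-108,"y":-0.7,"z":126,"rx":0,"ry":0,"rz":0},
    {"x":-106.5,"y":-0.7,"z":129,"rx":0,"ry":0,"rz":0},
    {"x":-105,"y":-0.7,"z":132,"rx":0,"ry":0,"rz":0},
    {"x":-103.5,"y":-0.7,"z":135,"rx":0,"ry":0,"rz":0},
    {"x":-102,"y":-0.7,"z":138,"rx":0,"ry":0,"rz":0},
    {"x":-101,"y":-0.7,"z":141,"rx":0,"ry":0,"rz":0},
    {"x":-100,"y":-0.7,"z":143,"rx":0,"ry":0,"rz":0},
    {"x":-100,"y":-0.7,"z":143,"rx":0,"ry":0,"rz":0}
  ]
}}

```text
time: 52.4
tool_pos: [0.5608, -0.0166, 0.0611]
tool_rot: [3.138, -1.135, 0.356]
contact_force: [-1.5, -0.6, 0.9]
opening: 0.0401
grip_force: 0.6
```

{"method": "arm_command", "body": {
  "series": [
    {"x":-5,"y":0,"z":-10,"rx":0,"ry":0,"rz":0},
    {"x":-13,"y":0,"z":-28,"rx":0,"ry":0,"rz":0},
    {"x":-29,"y":0,"z":-63,"rx":0,"ry":0,"rz":0},
    {"x":10,"y":0,"z":-90,"rx":0,"ry":0,"rz":0},
    {"x":55,"y":0,"z":-110,"rx":0,"ry":0,"rz":0},
    {"x":100,"y":0,"z":-143,"rx":0,"ry":0,"rz":0},
    {"x":150,"y":0,"z":-170,"rx":0,"ry":0,"rz":0},
    {"x":150,"y":0,"z":-170,"rx":0,"ry":0,"rz":0}
  ]
}}

```text
time: 53.2
tool_pos: [0.4746, -0.0479, 0.2726]
tool_rot: [3.125, -1.138, 0.367]
contact_force: [1.0, 0.6, 0.3]
opening: 0.0402
grip_force: 0.0
```

```bash
bash log.sh; python3 - <<'E'
from kin import *
from h import *
for c in('side','top'):
  p=read_camera(c);print([(np.round(d['point'],3).tolist(),round(d['confidence'],2)) for d in mark_of(p,'tipped2')[:6]])
print(bottles(p))
q0=observe()['qpos']
qd,e=down([.5305,.4355,.22],np.radians(45.5),[[.58,.7,1.12,0,1.32,1.35]]);print(qd.round(2),e)
qm,e=down([.47,.10,.36],np.radians(36),[[.1,.4,1.5,0,1.3,.9]])
r=rel(q0,qm);print('M',r);q=sim(q0,[r]);r=rel(q,qd);print('N',r);sim(q,[r])
E
```

```text
[-0.722  0.204  2.34   1.726  0.937 -0.919] [ 0.475 -0.048  0.273] [ 0.85  0.31 -0.42]
[([0.661, -0.104, 0.055], 0.63), ([0.654, 0.019, 0.055], 0.61), ([0.663, -0.223, 0.059], 0.61), ([0.656, 0.013, -0.001], 0.47)]
[([0.652, 0.014, 0.056], 0.78), ([0.663, -0.1, 0.057], 0.73), ([0.659, -0.225, 0.06], 0.65)]
{'red': [(array([ 671., -107.]), array([97., 72.]), 11.8), (array([651., 267.]), array([99., 74.]), 13.0)], 'yellow': [(array([658.,  14.]), array([98., 69.]), 13.7)], 'green': [(array([ 668., -231.]), array([ 71., 103.]), 88.3)]}
[0.58 0.7  1.12 0.   1.32 1.35] 6.36667199664637e-10
M [102.8, -139.9, 3.3, 9.1, -64.5, -14.0]
q [0.05 0.21 1.52 0.   1.41 0.99] err 0.0 zmin 0.275 ang 67
N [246.0, -235.9, 140.4, -0.0, -0.1, -9.5]
q [0.58 0.7  1.12 0.   1.32 1.35] err 0.0 zmin 0.22 ang 10
```

Yellow is centred again at about (0.653, 0.016). Now the right knob.

{"method": "arm_command", "body": {
  "series": [
    {"x":103,"y":-140,"z":3,"rx":9.1,"ry":-64.5,"rz":-14},
    {"x":103,"y":-140,"z":3,"rx":9.1,"ry":-64.5,"rz":-14},
    {"x":103,"y":-140,"z":3,"rx":9.1,"ry":-64.5,"rz":-14},
    {"x":103,"y":-140,"z":3,"rx":9.1,"ry":-64.5,"rz":-14},
    {"x":103,"y":-140,"z":3,"rx":9.1,"ry":-64.5,"rz":-14},
    {"x":103,"y":-140,"z":3,"rx":9.1,"ry":-64.5,"rz":-14},
    {"x":103,"y":-140,"z":3,"rx":9.1,"ry":-64.5,"rz":-14},
    {"x":103,"y":-140,"z":3,"rx":9.1,"ry":-64.5,"rz":-14},
    {"x":103,"y":-140,"z":3,"rx":9.1,"ry":-64.5,"rz":-14},
    {"x":103,"y":-140,"z":3,"rx":9.1,"ry":-64.5,"rz":-14}
  ],
  "hand": 60
}}

```text
time: 54.4
tool_pos: [0.4701, 0.0999, 0.3589]
tool_rot: [-3.137, -0.128, 0.609]
contact_force: [-0.1, 0.7, -0.1]
opening: 0.0601
grip_force: 0.0
```

{"method": "arm_command", "body": {
  "series": [
    {"x":246,"y":-236,"z":60,"rx":0,"ry":0,"rz":-9.5},
    {"x":246,"y":-236,"z":60,"rx":0,"ry":0,"rz":-9.5},
    {"x":246,"y":-236,"z":60,"rx":0,"ry":0,"rz":-9.5},
    {"x":246,"y":-236,"z":60,"rx":0,"ry":0,"rz":-9.5},
    {"x":246,"y":-236,"z":60,"rx":0,"ry":0,"rz":-9.5},
    {"x":246,"y":-236,"z":60,"rx":0,"ry":0,"rz":-9.5},
    {"x":246,"y":-236,"z":60,"rx":0,"ry":0,"rz":-9.5},
    {"x":246,"y":-236,"z":60,"rx":0,"ry":0,"rz":-9.5},
    {"x":246,"y":-236,"z":140,"rx":0,"ry":0,"rz":-9.5},
    {"x":246,"y":-236,"z":140,"rx":0,"ry":0,"rz":-9.5},
    {"x":246,"y":-236,"z":140,"rx":0,"ry":0,"rz":-9.5},
    {"x":246,"y":-236,"z":140,"rx":0,"ry":0,"rz":-9.5}
  ]
}}

```text
time: 55.6
tool_pos: [0.5511, 0.4435, 0.2551]
tool_rot: [3.123, -0.133, 0.775]
contact_force: [0.2, 0.4, 0.0]
opening: 0.0601
grip_force: 0.0
```

```bash
bash log.sh; python3 - <<'E'
from kin import *
q=cell.observe()['qpos'];qg,e=down([.5305,.4355,.1245],np.radians(45.5),[q]);print(rel(q,qg))
E
```

```text
[0.566 0.65  1.12  0.009 1.238 1.361] [0.551 0.443 0.255] [ 0.11  0.08 -0.99]
[-37.4, -11.1, 126.5, 1.2, -7.6, -1.2]
```

{"method": "arm_command", "body": {
  "series": [
    {"x":-25,"y":-11,"z":32,"rx":1.2,"ry":-7.6,"rz":-1.2},
    {"x":-25,"y":-11,"z":32,"rx":1.2,"ry":-7.6,"rz":-1.2},
    {"x":-25,"y":-11,"z":32,"rx":1.2,"ry":-7.6,"rz":-1.2},
    {"x":-25,"y":-11,"z":32,"rx":1.2,"ry":-7.6,"rz":-1.2}
  ]
}}

```text
time: 56.0
tool_pos: [0.5305, 0.4376, 0.2241]
tool_rot: [3.14, -0.01, 0.794]
contact_force: [-0.9, 0.4, 0.2]
opening: 0.0599
grip_force: 0.0
```

```bash
bash log.sh; python3 - <<'E'
from kin import *
q=cell.observe()['qpos'];qg,e=down([.5305,.4355,.1245],np.radians(45.5),[q]);print(rel(q,qg))
E
```

```text
[0.578 0.693 1.119 0.    1.32  1.355] [0.531 0.438 0.224] [ 0.01  0.01 -1.  ]
[-2.5, 1.3, 99.6, 0.1, -0.6, -0.0]
```

{"method": "arm_command", "body": {
  "series": [
    {"x":-1,"y":0.5,"z":30,"rx":0,"ry":0,"rz":0},
    {"x":-1,"y":0.5,"z":60,"rx":0,"ry":0,"rz":0},
    {"x":-1,"y":0.5,"z":85,"rx":0,"ry":0,"rz":0},
    {"x":-1,"y":0.5,"z":95,"rx":0,"ry":0,"rz":0},
    {"x":-1,"y":0.5,"z":97,"rx":0,"ry":0,"rz":0},
    {"x":-1,"y":0.5,"z":97,"rx":0,"ry":0,"rz":0}
  ]
}}

```text
time: 56.6
tool_pos: [0.5302, 0.4368, 0.1263]
tool_rot: [3.14, -0.007, 0.794]
contact_force: [0.3, 0.0, -0.6]
opening: 0.0599
grip_force: 0.0
```

{"method": "arm_command", "body": {
  "series": [
    {"x":0,"y":0,"z":0,"rx":0,"ry":0,"rz":0},
    {"x":0,"y":0,"z":0,"rx":0,"ry":0,"rz":0},
    {"x":0,"y":0,"z":0,"rx":0,"ry":0,"rz":0},
    {"x":0,"y":0,"z":0,"rx":0,"ry":0,"rz":0},
    {"x":0,"y":0,"z":0,"rx":0,"ry":0,"rz":0},
    {"x":0,"y":0,"z":0,"rx":0,"ry":0,"rz":0},
    {"x":0,"y":0,"z":0,"rx":0,"ry":0,"rz":0},
    {"x":0,"y":0,"z":0,"rx":0,"ry":0,"rz":0},
    {"x":0,"y":0,"z":0,"rx":0,"ry":0,"rz":0}
  ],
  "hand": 5,
  "squeeze": 15
}}

```text
time: 57.5
tool_pos: [0.5292, 0.4364, 0.1246]
tool_rot: [3.141, -0.004, 0.795]
contact_force: [-0.6, 0.1, -0.5]
opening: 0.016
grip_force: 14.8
```

{"method": "arm_command", "body": {
  "series": [
    {"x":0,"y":0,"z":0,"rx":0,"ry":0,"rz":-8},
    {"x":0,"y":0,"z":0,"rx":0,"ry":0,"rz":-16},
    {"x":0,"y":0,"z":0,"rx":0,"ry":0,"rz":-24},
    {"x":0,"y":0,"z":0,"rx":0,"ry":0,"rz":-32},
    {"x":0,"y":0,"z":0,"rx":0,"ry":0,"rz":-40},
    {"x":0,"y":0,"z":0,"rx":0,"ry":0,"rz":-48},
    {"x":0,"y":0,"z":0,"rx":0,"ry":0,"rz":-56},
    {"x":0,"y":0,"z":0,"rx":0,"ry":0,"rz":-64},
    {"x":0,"y":0,"z":0,"rx":0,"ry":0,"rz":-72},
    {"x":0,"y":0,"z":0,"rx":0,"ry":0,"rz":-80},
    {"x":0,"y":0,"z":0,"rx":0,"ry":0,"rz":-88},
    {"x":0,"y":0,"z":0,"rx":0,"ry":0,"rz":-96},
    {"x":0,"y":0,"z":0,"rx":0,"ry":0,"rz":-104},
    {"x":0,"y":0,"z":0,"rx":0,"ry":0,"rz":-112},
    {"x":0,"y":0,"z":0,"rx":0,"ry":0,"rz":-120},
    {"x":0,"y":0,"z":0,"rx":0,"ry":0,"rz":-128},
    {"x":0,"y":0,"z":0,"rx":0,"ry":0,"rz":-136},
    {"x":0,"y":0,"z":0,"rx":0,"ry":0,"rz":-136},
    {"x":0,"y":0,"z":0,"rx":0,"ry":0,"rz":-136}
  ]
}}

```text
time: 59.4
tool_pos: [0.5284, 0.4361, 0.1245]
tool_rot: [3.14, 0.001, -3.118]
contact_force: [-5.1, -2.3, 4.4]
opening: 0.0159
grip_force: 15.0
```

```bash
cat > t.sh <<'E'
python3 -c "
from h import *
s=observe();print(s['qpos'][5],s['torque'].round(3),s['contact_force'].round(1),s['opening'],np.degrees(s['tool_rot'][2])%360)"
E
bash t.sh
```

```text
-1.0162255361781434 [-0.296  0.966  0.048] [-5.1 -2.3  4.4] 0.015868489130993244 181.32990260303524
```

{"method": "arm_command", "body": {
  "series": [
    {"x":0,"y":0,"z":0,"rx":0,"ry":0,"rz":-3},
    {"x":0,"y":0,"z":0,"rx":0,"ry":0,"rz":-5},
    {"x":0,"y":0,"z":0,"rx":0,"ry":0,"rz":-5}
  ]
}}

```text
time: 59.7
tool_pos: [0.5284, 0.436, 0.1245]
tool_rot: [3.141, 0.001, -3.03]
contact_force: [-5.2, -2.5, 3.6]
opening: 0.0158
grip_force: 15.0
```

```bash
bash t.sh
```

```text
-1.1041802030759809 [-0.384  0.964  0.043] [-5.2 -2.5  3.6] 0.01576890187300583 186.3702326026506
```

{"method": "arm_command", "body": {
  "series": [
    {"x":0,"y":0,"z":0,"rx":0,"ry":0,"rz":-3},
    {"x":0,"y":0,"z":0,"rx":0,"ry":0,"rz":-5},
    {"x":0,"y":0,"z":0,"rx":0,"ry":0,"rz":-5}
  ]
}}

```text
time: 60.0
tool_pos: [0.5284, 0.436, 0.1245]
tool_rot: [3.141, 0.001, -2.943]
contact_force: [-4.4, -1.1, 3.4]
opening: 0.0158
grip_force: 15.0
```

```bash
bash t.sh
```

```text
-1.1914215108596662 [-0.313  0.927  0.018] [-4.4 -1.1  3.4] 0.015824654052579733 191.36479605293158
```

{"method": "arm_command", "body": {
  "series": [
    {"x":0,"y":0,"z":0,"rx":0,"ry":0,"rz":-3},
    {"x":0,"y":0,"z":0,"rx":0,"ry":0,"rz":-3}
  ]
}}

```text
time: 60.2
tool_pos: [0.5286, 0.4361, 0.1245]
tool_rot: [3.14, 0.002, -2.891]
contact_force: [-4.7, -1.1, 3.7]
opening: 0.0161
grip_force: 15.3
```

```bash
bash t.sh
```

```text
-1.2436120865935847 [-0.312  0.915 -0.371] [-4.7 -1.1  3.7] 0.016120725752459496 194.34023947997946
```

{"method": "arm_command", "body": {
  "series": [
    {"x":0,"y":0,"z":0,"rx":0,"ry":0,"rz":-2},
    {"x":0,"y":0,"z":0,"rx":0,"ry":0,"rz":-2}
  ]
}}

```text
time: 60.4
tool_pos: [0.5289, 0.4361, 0.1245]
tool_rot: [3.14, 0.002, -2.857]
contact_force: [-5.5, -2.8, 2.9]
opening: 0.0167
grip_force: 15.6
```

```bash
bash t.sh
```

```text
-1.2782620601299546 [-0.332  0.868 -0.392] [-5.5 -2.8  2.9] 0.0166964504034192 196.32474589345603
```

{"method": "arm_command", "body": {
  "series": [
    {"x":0,"y":0,"z":0,"rx":0,"ry":0,"rz":0},
    {"x":0,"y":0,"z":0,"rx":0,"ry":0,"rz":0},
    {"x":0,"y":0,"z":0,"rx":0,"ry":0,"rz":0},
    {"x":0,"y":0,"z":0,"rx":0,"ry":0,"rz":0},
    {"x":0,"y":0,"z":0,"rx":0,"ry":0,"rz":0},
    {"x":0,"y":0,"z":-30,"rx":0,"ry":0,"rz":0},
    {"x":0,"y":0,"z":-80,"rx":0,"ry":0,"rz":0},
    {"x":0,"y":0,"z":-130,"rx":0,"ry":0,"rz":0},
    {"x":0,"y":0,"z":-180,"rx":0,"ry":0,"rz":0},
    {"x":200,"y":0,"z":-200,"rx":0,"ry":0,"rz":0},
    {"x":200,"y":0,"z":-200,"rx":0,"ry":0,"rz":0},
    {"x":200,"y":0,"z":-200,"rx":0,"ry":0,"rz":0},
    {"x":200,"y":0,"z":-200,"rx":0,"ry":0,"rz":0},
    {"x":200,"y":0,"z":-200,"rx":0,"ry":0,"rz":0},
    {"x":200,"y":0,"z":-200,"rx":0,"ry":0,"rz":0},
    {"x":200,"y":0,"z":-200,"rx":0,"ry":0,"rz":0}
  ],
  "hand": 60
}}

```text
time: 62.0
tool_pos: [0.338, 0.3794, 0.3241]
tool_rot: [3.14, 0.005, -2.854]
contact_force: [0.2, 0.2, -0.4]
opening: 0.0597
grip_force: 0.0
```

```bash
bash log.sh; python3 - <<'E'
from h import *
for c in('side','top'):
  p=read_camera(c)
  for n in('tipped2','stood1','jar','shaker','napkins'):print(n,[(np.round(d['point'],3).tolist(),round(d['confidence'],2)) for d in mark_of(p,n)[:5]])
  if c=='side': a=cv2.resize(p['pixels'][70:130,290:370],(400,300),interpolation=2);b=cv2.resize(p['pixels'][310:400,270:370],(400,300),interpolation=2)
  cv2.imwrite('pics/f.png',np.vstack([np.hstack([a,b]),p['pixels'][100:330,:][:,:,:].repeat(1,0)[:, :640].copy() if 0 else cv2.resize(p['pixels'][120:280,160:480],(800,300))]))
E
```

```text
[ 0.692  0.284  1.517 -0.     1.334 -1.166] [0.338 0.379 0.324] [ 0.  0. -1.]
tipped2 [([0.664, -0.104, 0.054], 0.93), ([0.653, 0.021, 0.058], 0.81), ([0.662, -0.221, 0.058], 0.75), ([0.65, 0.133, 0.007], 0.54), ([0.652, 0.015, 0.01], 0.47)]
stood1 [([0.645, 0.261, 0.057], 0.65)]
jar [([0.35, 0.411, -0.002], 0.95)]
shaker []
napkins [([0.314, -0.398, 0.001], 0.76), ([0.648, 0.016, 0.056], 0.28)]
tipped2 [([0.661, -0.229, 0.059], 0.95), ([0.665, -0.101, 0.057], 0.7), ([0.652, 0.013, 0.058], 0.65)]
stood1 [([0.649, 0.134, 0.062], 0.85), ([0.647, 0.261, 0.057], 0.68)]
jar [([0.348, 0.413, 0.002], 0.45), ([0.315, -0.407, -0.0], 0.33)]
shaker [([0.667, -0.419, 0.004], 0.93), ([0.478, -0.397, 0.072], 0.41)]
napkins [([0.643, 0.254, 0.007], 0.66), ([0.317, -0.409, -0.001], 0.59), ([0.667, -0.418, 0.002], 0.47)]
```

View pics/f.png

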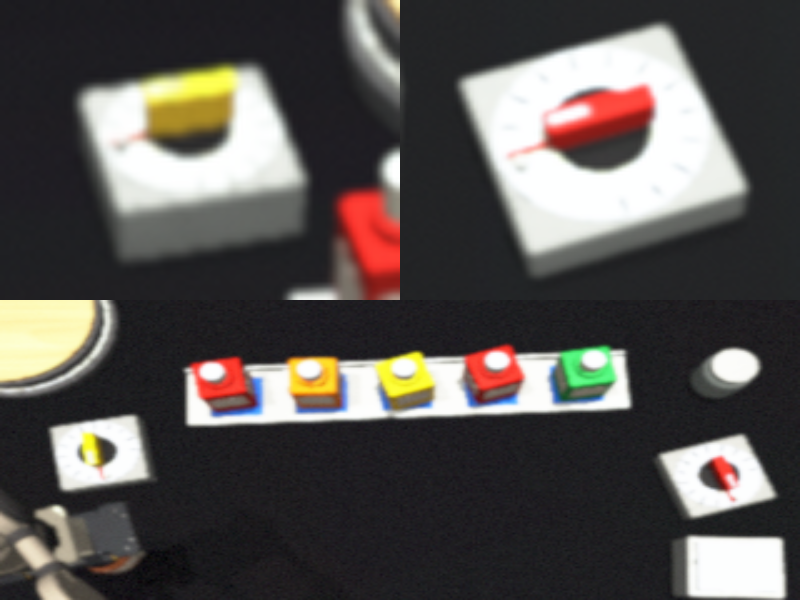

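Both pointers are at their pins, at (115,140) and (510,155) in the crops. Five bottles stand centred on their pads, and the bystanders are unmoved.

```bash
python3 -c "
from cell import *
print(hand_in())"
```

```text
the job is handed in; nothing more can be done
None
```

The job is handed in, and no verdict came back: in the last pictures all three tipped bottles stand upright on pads 1–3, within about 10 mm of the pad centres. Both knobs are at their zero stops, and the standing bottles, jar, shaker and napkin dispenser show no movement.

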